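# Refit a strap-feed spindle: spacer, washer, quarter-turn retainer

## Robot

A 6-joint arm with a two-finger parallel gripper is mounted at the origin on the work surface. World frame = base frame: x ahead of the robot, y to its left, z up, the work surface at z = 0. Lengths are in m, angles in rad, forces in N, time in s.
With the tool pointing down it reaches from about 0.375 to 0.925 m from the base axis. Payload 5.7 kg.
Tool frame: the origin (TCP) lies between the finger pads; the fingertips stand env.tip_extent ahead of it and the grasp point (between the pads) lies 2 mm behind it (env.tip_extent is the distance from the TCP to the fingertips, in m); z points along the fingers, x is the direction in which the jaws open and shut, and the axes are right-handed (so a half turn about z gives the same grasp; the last joint's range is limited). The gripper opens to 85 mm and grips with 20 to 120 N. Pads are 22 mm wide; open, the fingers measure 114 mm over their backs; the gripper's body (76 mm by 85 mm) begins 54 mm behind the grasp point. The pads swing forward as they close: fully open they stand 13 mm farther back than shut.
Start: joints at [1.223, 0.359, 1.51, -0, 1.272, -0.115], TCP at [0.138, 0.584, 0.248] pointing down, gripper open.
Joint ranges: [-2.97, 2.97], [-1.01, 2.36], [0.21, 2.38], [-0.96, 4.11], [0.2, 2.71], [-2.98, 2.98]. Speed limits (rad/s): [2.39, 2.39, 3.14, 3.14, 3.14, 3.14].

## Interface

Orientations are given as a unit quaternion [x, y, z, w].
In Python, from workcell import observe, vision, env gives the robot as it stands.
- The arm moves only by the tool step_arm, never from a script. Its argument "plan" is a list of rows, each a list of 2 entries, a list of its own where there are three numbers: the shift along the tool's x, y, z in cm, then the turn about the tool's z in degrees. In form: [[[x, y, z], turn], ...]. A call has exactly 10 rows; each row shifts and turns the commanded pose from where the row before left it, along the tool's axes as they then stand; what a row does not reach is not made up. A row lasts 1/12 s, in which the tool goes at most 41.7 mm and 7.16 degrees, less where a joint would pass 70% of its speed; a pose out of reach is approached as far as the arm can. A call with a gripper value outside its range is refused whole. "jaw" is the closure, from -1 (fully open) to 1 (shut), set as the call begins (left out, the last holds). The fingers move at their own pace and stop on an object; the grip force is fixed at half the most. Time passes only in rows, so rows that do not move let the fingers close, or fill a call up. It gives the time, the measured TCP pose, the force and the opening at its end, in the units of the state.
- observe(): the state, without advancing time (a new reading comes with each control period).
- vision.camera(name): name is "scene" or "side" or "wrist"; returns the picture (480x640x3 uint8, blue, green, red); there is no depth.
- vision.get_calibration(name): a dict with "K" (3x3 intrinsics, pixels), "rvec" (rotation vector, rad) and "tvec" (3), from world to camera coordinates, as OpenCV has them; the wrist camera has in their place "mount" (4x4, takes a point from camera to tool coordinates, whose origin is the TCP and whose axes are the tool frame's). Camera axes: x right, y down, z forward; pixel columns grow to the right and rows downward; lengths in m; the calibration is good to about 2 mm. A picture is of the moment at which its call begins: read the wrist's pose just before it. get_calibration takes no time and is no camera call.
- env.sign_off(): hands the job in, once; it reports no verdict.
The state is a dict: "clock": time; "joint_pos": joint angles; "qvel": joint speeds; "joint_torque": joint torques, N m; "ee_pos": TCP position; "tool_rot": TCP orientation; "force": force on the tool from outside, world axes, zero at the start; "ft_torque": the same for the moment, N m; "gripper_width": finger opening in m.
Only numpy, scipy, OpenCV 4.12 (cv2) and the standard library are available. Lean on these libraries where they do the work, as an engineer would, in place of code of your own. Each camera call takes 0.05 s, during which the arm holds its last target. There are 200 camera calls.

## Task

Refit the feed spindle: slide the wide spacer sleeve down the shaft onto the bearing, then the large washer on top of it, then pass the slotted retainer over the shaft's cross-bar, press it down gently against the spring until it just meets the shaft's shoulder (never harder than about 25 N), give it a quarter turn and let go, so that the spring holds it locked under the cross-bar with the bar resting across it in its groove. Leave the worn tube, the small washer and the nut where they are.

Things in the scene. Friction and masses are not known exactly. Their poses are not given: they have to be found in the camera images.
- stand: Spindle fixture, bolted down: green base plate 120 x 100 x 22 mm with a round boss 70 mm across, 30 mm high. Origin: centre of its underside, on the axis of the upright shaft, which is 24 mm across. The shaft, with its shoulder and cross-bar, is clamped up to 4.5 mm higher or lower than nominal each time, and this is not reported: feel for it.
- bar_nominal (a point): Nominal centre of the cross-bar on top of the shaft, 126 mm above the stand's underside. Steel bar along the stand's x, 22 mm long, 8 mm wide, 9 mm high, flat below, rounded on top. It sits on a neck 8 mm across; the shaft's shoulder (chamfered 2.5 mm) is 13.5 mm below this point. Bar and shoulder may really be 4.5 mm higher or lower, together.
- seat_top (a point): Top of the bearing at the shaft's foot, on the axis, 82 mm above the stand's underside; this height is always the same. Dark disc 50 mm across on a coil spring, which, with the parts on it, resists a push with about 5 N as soon as it sinks and 0.5 N more per mm; damped (about 1 N more per 10 mm/s).
- spacer_mid (a point): The spacer: plain steel sleeve, 39 mm outside, 28 mm bore, 22 mm tall, about 85 g, standing upright on the table; the point is its centre, half-way up (11 mm above its underside). It goes on the shaft first, on the bearing.
- washer_mid (a point): The washer: thick plain steel ring, 46 mm outside, 28 mm bore, 8 mm thick, about 60 g, lying flat; the point is its centre (4 mm above its underside). It goes on the spacer.
- retainer_mid (a point): Retainer: dark steel block, 66 mm (x) by 40 mm (y) by 18 mm tall, about 160 g, right way up; the point is its centre (9 mm up). Below, a 28 x 28 mm pocket 11 mm deep goes over the shaft's end; through the 7 mm top runs a slot 27 mm (along x) by 12 mm, which passes the cross-bar. A groove along y in its top, 14 mm wide, 3 mm deep, takes the bar after a quarter turn either way.
- retainer_top (a point): Centre of the retainer's top, 18 mm above its underside. Resting on the fitted washer, this is 4 to 13 mm (by the shaft's clamping) above the underside of the cross-bar. Pressed 2 mm lower than the bar's underside, the retainer meets the shaft's shoulder and goes rigid (push 8 to 12.5 N before that). It turns freely between; let go after the turn, it rises 3 mm into the groove.
- old_tube_mid (a point): A worn tube, not wanted: 24 mm outside, 12 mm bore (too narrow for the shaft), 30 mm tall; the point is half-way up. Leave it.
- small_washer: A small washer, not wanted: 26 mm outside, 12 mm bore, 5 mm thick; origin at its underside. Leave it.
- nut: A loose square nut, 24 x 24 x 12 mm, origin at its underside. Leave it.
There are look-alikes about, which are no part of the job. Leave any green or purple look-alike of the part that bears spacer_mid alone.

How it is judged:
On the way, in this order (a step that is already met when the one before it is completed fails the run):
1. the spacer sits down the shaft, on the bearing (horizontal distance between spacer_mid and stand below 0.004 m and z of spacer_mid in the frame of stand below 0.098 m and angle between spacer_mid's own z axis and vertical below 0.15 rad), for 0.2 s.
2. the washer lies on the spacer, round the shaft (all of step 1 and horizontal distance between washer_mid and stand below 0.004 m and z of washer_mid in the frame of spacer_mid between 0.012 and 0.018 m), for 0.2 s.
At the end, for the whole second after the job is handed in: Spacer on the bearing and washer on the spacer, each within 4 mm of the shaft's axis; retainer over them within 5 mm, level, its long axis within 0.3 rad of square to the cross-bar, the spring holding it against the bar (over 4 N) and clamping washer and spacer (over 3 N), at rest (all of step 2 and horizontal distance between retainer_mid and stand below 0.005 m and angle between the x axis of retainer_mid and the y axis of stand, either way round below 0.3 rad and angle between retainer_mid's own z axis and vertical below 0.15 rad and contact force between retainer and stand above 4 N and contact force between retainer and washer above 3 N and contact force between washer and spacer above 3 N and contact force between spacer and stand above 3 N and linear speed of retainer below 0.01 m/s and angular speed of retainer below 0.1 rad/s); the robot touches nothing.
It fails at once if the fitted parts or the spindle are pressed harder than 25 N (contact force between retainer and washer above 25 N or contact force between washer and spacer above 25 N or contact force between any of spacer, retainer and stand above 25 N).
It fails at once if a bystander is shifted by more than 30 mm (distance of any of old_tube_mid, small_washer, nut from where it was at the start of the episode above 0.03 m).
It also fails if it takes over 72 s, if anything falls off the work surface, if the arm or the gripper's body presses on something with over 40 N, if the wrist force passes 120 N, or if a joint passes its speed limit or range.

## Working session

There is one attempt and no reset: what is moved stays moved. The work goes in short steps, Python scripts to look and compute and a tool call to move; the robot and the scene stay as the last step left them, time stands still between calls to the robot, and variables do not carry over. Pictures are saved under pics/ and viewed, about 8 in all and at most 12, crops included, and the job is handed in when it is done.

Besides the shell and the picture viewer there is one more tool, called after "Emit:" by a JSON object that holds its "method" and its "body", one argument or row to a line. step_arm: Moves the arm, as the interface text tells. Its arguments: {"type":"object","properties":{"plan":{"type":"array","items":{"type":"array"}},"jaw":{"type":"number"}},"required":["plan"]}

```bash
mkdir -p pics; ls; python3 - <<'E'
from workcell import observe, vision, env
import cv2,numpy as np
s=observe();print(s, env.tip_extent)
a=vision.camera("scene");b=vision.camera("side");c=vision.camera("wrist")
for n,i in zip(("scene","side","wrist"),(a,b,c)):
    cv2.imwrite(f"pics/{n}0.png",i);print(n,vision.get_calibration(n))
E
```

```text
pics
{'clock': 0.0, 'joint_pos': array([ 1.22290633e+00,  3.59514357e-01,  1.51144600e+00,  2.84735134e-05,
        1.27249482e+00, -1.15142757e-01]), 'qvel': array([ 0.00069762,  0.00066882, -0.00094367,  0.00104397,  0.00234257,
       -0.00203318]), 'joint_torque': array([ 1.96097921e-03, -5.27626812e+01, -2.78623027e+01, -8.95593189e-05,
        1.27650544e-02,  4.42050450e-06]), 'ee_pos': array([0.13818979, 0.58319848, 0.24744283]), 'tool_rot': array([ 7.84429300e-01,  6.20217547e-01, -7.99180469e-04,  4.78264655e-04]), 'force': array([0.72112737, 0.03421804, 0.48043832]), 'ft_torque': array([-0.02623164, -0.00039514, -0.03388771]), 'gripper_width': 0.08542067920236787} 0.017
scene {'K': array([[618.14550113,   0.        , 315.9962146 ],
       [  0.        , 618.14550113, 238.68032904],
       [  0.        ,   0.        ,   1.        ]]), 'rvec': array([ 2.16004296,  0.91590288, -0.41168745]), 'tvec': array([-0.3422945 , -0.16106906,  1.29690009])}
side {'K': array([[601.02764981,   0.        , 317.50812676],
       [  0.        , 601.02764981, 233.78163882],
       [  0.        ,   0.        ,   1.        ]]), 'rvec': array([ 2.06661935, -0.55888094,  0.34177942]), 'tvec': array([-0.42668936,  0.21179544,  0.76424873])}
wrist {'K': array([[373.060089  ,   0.        , 323.38869976],
       [  0.        , 373.060089  , 244.51904251],
       [  0.        ,   0.        ,   1.        ]]), 'mount': array([[ 9.99999586e-01,  9.08944930e-04, -3.97280203e-05,
         9.61636987e-04],
       [-8.60080635e-04,  9.58675199e-01,  2.84501535e-01,
        -7.37007189e-02],
       [ 2.96682495e-04, -2.84501383e-01,  9.58675584e-01,
        -1.25752872e-01],
       [ 0.00000000e+00,  0.00000000e+00,  0.00000000e+00,
         1.00000000e+00]])}
```

View pics/scene0.png

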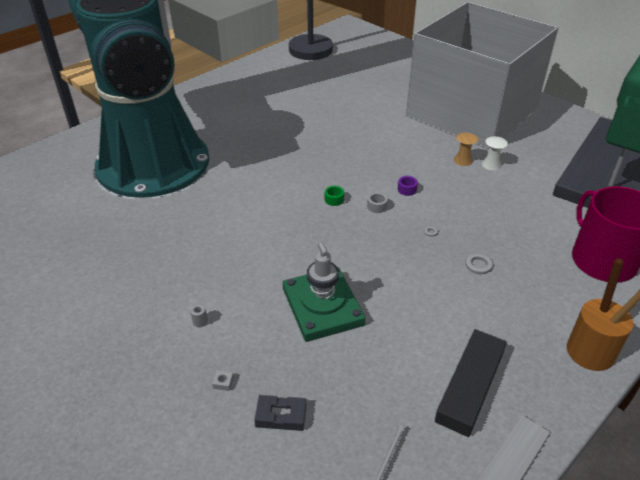

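View pics/side0.png

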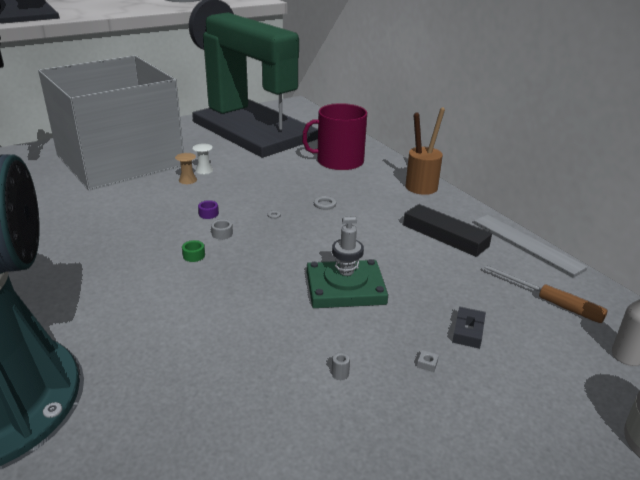

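The scene view shows the grey spacer at (377,203) between green and purple copies, the washer at (479,264), the small washer at (431,231), the stand at (323,300), the retainer at (281,412), the nut at (222,380) and the tube at (199,316). In the side view the spacer is at (222,229), the washer at (325,203), the retainer at (469,327) and the stand at (347,280).

```bash
cat > h.py <<'E'
import numpy as np, cv2
from scipy.spatial.transform import Rotation as R
from workcell import observe, vision, env
def cam(n,s=None):
    c=vision.get_calibration(n);K=c["K"]
    if n=="wrist":
        T=np.eye(4);T[:3,:3]=R.from_quat(s["tool_rot"]).as_matrix();T[:3,3]=s["ee_pos"]
        T=T@c["mount"];return K,T[:3,:3],T[:3,3]
    Rc=R.from_rotvec(c["rvec"]).as_matrix()
    return K,Rc.T,-Rc.T@np.array(c["tvec"]).ravel()
def ray(C,uv):
    K,Rw,o=C;d=Rw@np.linalg.inv(K)@np.array([uv[0],uv[1],1.]);return o,d
def plane(C,uv,z):
    o,d=ray(C,uv);return o+d*(z-o[2])/d[2]
def proj(C,p):
    K,Rw,o=C;q=K@(Rw.T@(np.array(p)-o));return q[:2]/q[2]
def yaw(s): # direction of tool x in world, deg
    x=R.from_quat(s["tool_rot"]).as_matrix()[:,0];return np.degrees(np.arctan2(x[1],x[0]))
def togo(s,xy,z):
    M=R.from_quat(s["tool_rot"]).as_matrix();return M.T@(np.array([*xy,z])-s["ee_pos"])*100
E
python3 - <<'E'
from h import *
np.set_printoptions(precision=4,suppress=True)
A=cam("scene");B=cam("side")
print(A[2],B[2])
for n,a,b,z in [("spacer",(377,203),(222,229),.011),("washer",(479.5,264),(325,203),.004),("ret",(281,412),(469,327),.009),("stand",(323,303),(347,283),.022),("seat",(322,274),(347.5,249),.082),("nut",(222,380),(428,361),.006),("tube",(199,316),(341,366),.015),("sw",(431,231),(274,214),.003)]:
    print(n,plane(A,a,z),plane(B,b,z))
s=observe();print(yaw(s),[p.tolist() for p in R.from_quat(s["tool_rot"]).as_matrix().T.round(2)])
a=cv2.imread("pics/scene0.png");b=cv2.imread("pics/side0.png")
f=lambda i,u,v,w:cv2.resize(i[v-w:v+w,u-w:u+w],(266,266),interpolation=cv2.INTER_CUBIC)
cv2.imwrite("pics/c.png",np.vstack([np.hstack([f(a,323,290,50),f(a,281,412,33),f(a,377,203,33)]),np.hstack([f(b,347,260,50),f(b,469,327,33),f(b,222,229,33)])]))
E
```

```text
[ 1.0091 -0.4902  0.7527] [ 0.0772 -0.6762  0.5897]
spacer [0.4283 0.2238 0.011 ] [0.4262 0.2251 0.011 ]
washer [0.6568 0.2327 0.004 ] [0.6531 0.2297 0.004 ]
ret [ 0.6382 -0.2055  0.009 ] [ 0.6352 -0.2082  0.009 ]
stand [ 0.5447 -0.0336  0.022 ] [ 0.527  -0.0416  0.022 ]
seat [ 0.5399 -0.0313  0.082 ] [ 0.5292 -0.0346  0.082 ]
nut [ 0.5387 -0.2305  0.006 ] [ 0.5375 -0.2315  0.006 ]
tube [ 0.4247 -0.1869  0.015 ] [ 0.4217 -0.1875  0.015 ]
sw [0.5448 0.2416 0.003 ] [0.5425 0.2411 0.003 ]
76.66407105238343 [[0.23, 0.97, -0.0], [0.97, -0.23, -0.0], [-0.0, -0.0, -1.0]]
```

View pics/c.png

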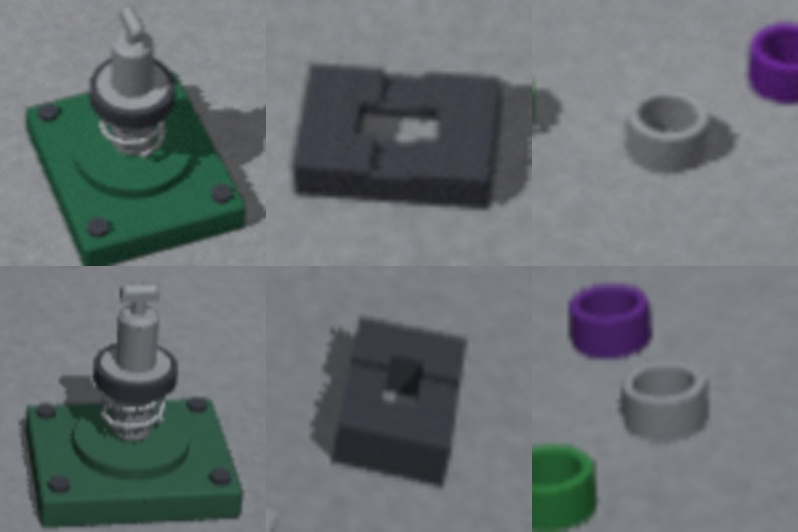

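View pics/wrist0.png

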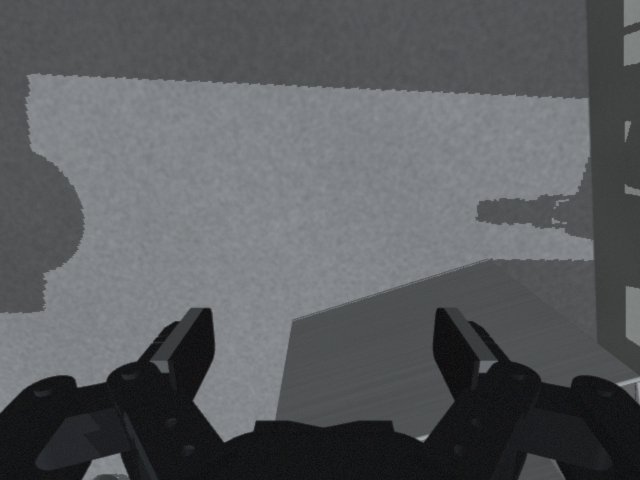

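The crops show the stand with its bar, the retainer with its long axis and groove, and the grey spacer with its neighbours. The wrist view shows a box below and to the right of the gripper (corner at about (293,320)). Next I get neighbour positions, box corners and stand yaw.

```bash
python3 - <<'E'
from h import *
np.set_printoptions(precision=4,suppress=True)
A=cam("scene");B=cam("side")
print("box",[plane(A,p,0)[:2] for p in [(408,105),(490,137),(548,93)]], "B",[plane(B,p,0)[:2] for p in [(95,187),(184,158),(46,131)]])
for n,a,b in [("g",(334,195),(193,251)),("p",(408,186),(208,210)),("gold",(464,155),(187,175)),("white",(494,158),(204,165))]: print(n,plane(A,a,.011)[:2],plane(B,b,.011)[:2])
c=[plane(B,p,.022)[:2] for p in [(307.5,263.4),(376,261.5),(388.4,294.2),(312.8,296.8)]];print("plate",c,np.mean(c,0))
for i in range(4):
    d=c[(i+1)%4]-c[i];print(np.linalg.norm(d),np.degrees(np.arctan2(d[1],d[0])))
# triangulate bar centre
def tri(a,b):
    o1,d1=ray(A,a);o2,d2=ray(B,b);d1/=np.linalg.norm(d1);d2/=np.linalg.norm(d2)
    t=np.linalg.lstsq(np.c_[d1,-d2],o2-o1,rcond=None)[0];p,q=o1+t[0]*d1,o2+t[1]*d2;return (p+q)/2,np.linalg.norm(p-q)
print("bar",tri((273+131/2.66,240+22/2.66),(297+139/2.66,210+(292-266)/2.66)))
print("box top",tri((554,27),(179,80)),tri((414,45),(45,77)),tri((487,62),(73,112)))
# retainer top edge dirs in scene (orig 248,379 scale 4.03) z=.018
r=[plane(A,(248+u/4.03,379+v/4.03),.018)[:2] for u,v in [(310-266,66),(500-266,78),(490-266,188),(297-266,170)]]
print("ret",np.mean(r,0))
for i in range(4):
    d=r[(i+1)%4]-r[i];print(np.linalg.norm(d),np.degrees(np.arctan2(d[1],d[0])))
E
```

```text
box [array([0.2248, 0.5609]), array([0.439 , 0.5837]), array([0.4259, 0.8469])] B [array([0.2677, 0.5291]), array([0.4828, 0.5803]), array([0.2354, 0.8992])]
g [0.354  0.1827] [0.3528 0.1809]
p [0.4353 0.3068] [0.4309 0.3044]
gold [0.4487 0.4721] [0.45   0.4702]
white [0.4985 0.5075] [0.5011 0.5002]
plate [array([0.4998, 0.0369]), array([ 0.6034, -0.0145]), array([ 0.5672, -0.0978]), array([ 0.4612, -0.0458])] [ 0.5329 -0.0303]
0.11564847033481118 -26.346222311112598
0.09086314432461462 -113.46035802209202
0.1180925313177906 153.8571682854851
0.09119203063342288 64.993008956931
bar (array([ 0.5351, -0.0262,  0.1288]), np.float64(0.0003588339196008892))
box top (array([0.4959, 0.6314, 0.209 ]), np.float64(0.08080949649513602)) (array([0.2321, 0.5455, 0.199 ]), np.float64(0.0764614022511244)) (array([0.2919, 0.766 , 0.0735]), np.float64(0.021522350659344856))
ret [ 0.6403 -0.2067]
0.06537612948895852 41.71486385092356
0.04191224604730081 -47.720834611677994
0.06433461410950697 -140.01663716351487
0.03999382169153688 133.840886924624
```

Emit:
{"method": "step_arm", "body": {
  "plan": [
    [[-2.45,3.15,0],0],
    [[-2.45,3.15,0],0],
    [[-2.45,3.15,0],0],
    [[-2.45,3.15,0],0],
    [[-2.45,3.15,0],0],
    [[-2.45,3.15,0],0],
    [[-2.45,3.15,0],0],
    [[-2.45,3.15,0],0],
    [[-2.45,3.15,0],0],
    [[-2.45,3.15,0],0]
  ]
}}

```text
clock: 0.98
ee_pos: [0.3891, 0.271, 0.2483]
tool_rot: [0.784, 0.62, -0.0, 0.0]
force: [1.1, -0.0, -0.0]
gripper_width: 0.0857
```

Emit:
{"method": "step_arm", "body": {
  "plan": [
    [[-1.9,2.45,0],0],
    [[-1.9,2.45,0],0],
    [[0,0,1],7],
    [[0,0,1],7],
    [[0,0,1],7],
    [[0,0,1],7],
    [[0,0,1],7],
    [[0,0,1],7],
    [[0,0,1],7],
    [[0,0,1],7]
  ]
}}

```text
clock: 1.82
ee_pos: [0.4271, 0.2243, 0.1677]
tool_rot: [0.984, 0.176, -0.0, 0.0]
force: [-0.4, 0.7, 0.3]
gripper_width: 0.0856
```

Emit:
{"method": "step_arm", "body": {
  "plan": [
    [[0,0,1],7],
    [[0,0,1],7],
    [[0,0,1],7],
    [[0,0,0.7],7],
    [[0,0,0],0],
    [[0,0,0],0],
    [[0,0,0],0],
    [[0,0,0],0],
    [[0,0,0],0],
    [[0,0,0],0]
  ]
}}

```text
clock: 2.65
ee_pos: [0.4276, 0.2246, 0.1317]
tool_rot: [0.998, -0.063, 0.0, -0.0]
force: [-0.1, -0.2, -0.4]
gripper_width: 0.0856
```

```bash
cat > w.py <<'E'
from h import *
import sys
np.set_printoptions(precision=4,suppress=True)
def look(name):
    s=observe();i=vision.camera("wrist");cv2.imwrite(f"pics/{name}.png",i)
    print(s["clock"],s["ee_pos"],yaw(s),s["force"],s["joint_pos"][5],R.from_quat(s["tool_rot"]).as_matrix()[:,2]);return s,i,cam("wrist",s)
E
python3 - <<'E'
from w import *
s,i,C=look("w1")
print("pred",proj(C,[.427,.2245,.022]),proj(C,[.427,.2245,0]))
E
```

```text
2.65 [0.4276 0.2246 0.1317] -7.27777971096854 [-0.0695 -0.2135 -0.3534] 0.46758124510290267 [ 0.0008  0.0002 -1.    ]
pred [324.1182 249.8614] [324.0502 240.7116]
```

View pics/w1.png

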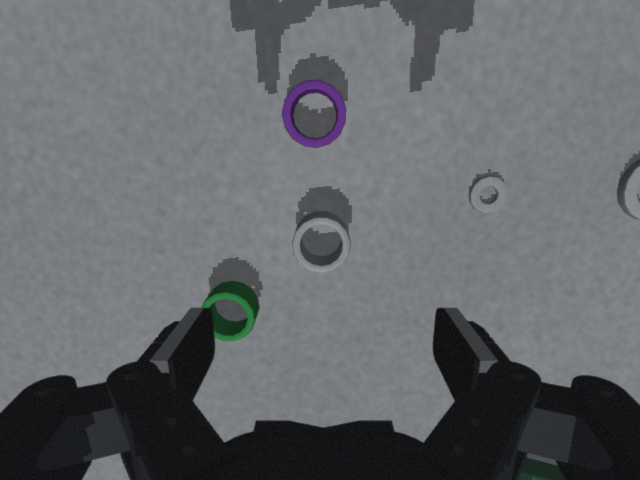

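The wrist view shows the spacer's top ring at (321,244), with green clear at (231,312) and purple at (315,113). The small washer is at (488,193) and the washer's edge at (635,192).

```bash
cat >> w.py <<'E'
def ring(i,C,uv,z,lo,half=60):
    """bright ring: cast outer contour onto plane z, fit circle"""
    g=cv2.GaussianBlur(cv2.cvtColor(i,cv2.COLOR_BGR2GRAY),(3,3),0)
    m=np.zeros_like(g);u,v=map(int,uv);m[v-half:v+half,u-half:u+half]=(g>lo)[v-half:v+half,u-half:u+half]
    cs,_=cv2.findContours(m,cv2.RETR_EXTERNAL,cv2.CHAIN_APPROX_NONE)
    c=max(cs,key=cv2.contourArea)[:,0]
    P=np.array([plane(C,p,z)[:2] for p in c])
    x=np.linalg.lstsq(np.c_[2*P,np.ones(len(P))],(P**2).sum(1),rcond=None)[0]
    r=np.sqrt(x[2]+x[0]**2+x[1]**2);print("ring",x[:2],"d mm",2000*r,"px",c.mean(0),"n",len(c), "res",np.std(np.hypot(*(P-x[:2]).T)));return x[:2]
E
python3 - <<'E'
from w import *
i=cv2.imread("pics/w1.png");s=observe();C=cam("wrist",s)
g=cv2.cvtColor(i,cv2.COLOR_BGR2GRAY);print(g[244,285:362:3]);print(g[205:285:3,321])
for lo in (115,130,145):
  p=ring(i,C,(321,244),.022,lo); print(togo(s,p,.13))
E
```

```text
[130 129 123 132 135  68  72  84  81  80  83  82  79  79  80  79  81  80
  65  84 138 127 124 126 129 129]
[ 86  84  60  59  73 137 151 130 133 127  79  79  79  79  81  80  81  59
  56  55  69 135 149 131 130 128 127]
ring [0.4248 0.2265] d mm 92.51183030287109 px [320.4235 243.5996] n 477 res 0.005096686558737031
[-0.295  -0.158   0.1633]
ring [0.4243 0.2266] d mm 36.30344815669274 px [318.5706 248.1118] n 170 res 0.0010967611090475808
[-0.3417 -0.1687  0.1633]
ring [0.423  0.2124] d mm 5.095461744902341 px [320.5    270.1667] n 18 res 0.0005021466596608341
[-0.2899  1.2612  0.163 ]
```

```bash
cat >> w.py <<'E'
def hough(i,C,uv,z,radii,half=55,lo=40,hi=90):
    """edge points cast on plane z, vote for centre of concentric circles of known radii (m)"""
    e=cv2.Canny(cv2.GaussianBlur(cv2.cvtColor(i,cv2.COLOR_BGR2GRAY),(3,3),0),lo,hi)
    u,v=map(int,uv);vs,us=np.nonzero(e[max(v-half,0):v+half,max(u-half,0):u+half]);us=us+max(u-half,0);vs=vs+max(v-half,0)
    P=np.array([plane(C,p,z)[:2] for p in zip(us,vs)]);c0=plane(C,uv,z)[:2]
    g=np.arange(-.012,.01201,.0005);X,Y=np.meshgrid(c0[0]+g,c0[1]+g)
    d=np.hypot(X[...,None]-P[:,0],Y[...,None]-P[:,1])
    sc=sum(np.exp(-((d-r)/.0006)**2).sum(-1)/r for r in radii)
    k=sc>.85*sc.max();w=sc[k]-.8*sc.max();x=np.array([(X[k]*w).sum(),(Y[k]*w).sum()])/w.sum()
    print("hough",x,"px",proj(C,[*x,z]),"spread mm",X[k].std()*1e3,Y[k].std()*1e3,"score",sc.max()*sum(radii)/len(P));return x
E
python3 - <<'E'
from w import *
i=cv2.imread("pics/w1.png");s=observe();C=cam("wrist",s)
for r in ([.014],[.0195],[.014,.0195]):
  p=hough(i,C,(321,244),.022,r); print(togo(s,p,.013))
E
```

```text
hough [0.4252 0.228 ] px [320.8241 245.1222] spread mm 0.2500000000000002 0.2500000000000002 score 0.1677485449641703
[-0.284  -0.3132 11.8633]
hough [0.4254 0.2302] px [320.7563 241.8303] spread mm 0.8537498983243805 1.3515423288475539 score 0.1396450500026098
[-0.2882 -0.5389 11.8634]
hough [0.4252 0.2279] px [320.8235 245.2019] spread mm 0.24743582965269698 0.5150787536377132 score 0.5599006239081997
[-0.2841 -0.3077 11.8633]
```

Emit:
{"method": "step_arm", "body": {
  "plan": [
    [[-0.28,-0.28,2],0],
    [[0,0,2],0],
    [[0,0,2],0],
    [[0,0,2],0],
    [[0,0,1.5],0],
    [[0,0,1],0],
    [[0,0,0.67],0],
    [[0,0,0],0],
    [[0,0,0],0],
    [[0,0,0],0]
  ]
}}

```text
clock: 3.53
ee_pos: [0.4255, 0.2278, 0.0203]
tool_rot: [0.998, -0.064, 0.001, -0.0]
force: [0.6, 0.6, 0.1]
gripper_width: 0.0853
```

Emit:
{"method": "step_arm", "body": {
  "plan": [
    [[0,0,0],0],
    [[0,0,0],0],
    [[0,0,0],0],
    [[0,0,0],0],
    [[0,0,0],0],
    [[0,0,0],0],
    [[0,0,0],0],
    [[0,0,0],0],
    [[0,0,0],0],
    [[0,0,0],0]
  ],
  "jaw": 1
}}

```text
clock: 4.37
ee_pos: [0.4252, 0.2277, 0.0205]
tool_rot: [0.998, -0.064, 0.0, -0.0]
force: [-0.6, -0.5, 10.7]
gripper_width: 0.0376
```

Emit:
{"method": "step_arm", "body": {
  "plan": [
    [[0,0,0],0],
    [[0,0,0],0],
    [[0,0,0],0],
    [[0,0,-0.2],0],
    [[0,0,-0.3],0],
    [[0,0,-0.5],0],
    [[0,0,-1],0],
    [[0,0,0],0],
    [[0,0,0],0],
    [[0,0,0],0]
  ]
}}

```text
clock: 5.2
ee_pos: [0.4251, 0.2276, 0.0399]
tool_rot: [0.998, -0.064, 0.0, -0.0]
force: [-0.5, -0.2, -0.9]
gripper_width: 0.0371
```

```bash
python3 - <<'E'
from w import *
s,i,C=look("w2")
p=hough(i,C,proj(C,[*s["ee_pos"][:2],s["ee_pos"][2]+.002]),s["ee_pos"][2]+.002,[.014,.0195],half=80);print(togo(s,p,.02),s["gripper_width"])
E
```

```text
5.2 [0.4251 0.2276 0.0399] -7.340175482298735 [-0.4759 -0.234  -0.8837] 0.47652959832514746 [ 0.0006  0.0001 -1.    ]
hough [0.424  0.2285] px [323.2329 336.8447] spread mm 0.3435921354681387 0.3435921354681387 score 0.4085586148045829
[-0.1165 -0.0769  1.9852] 0.03707573712793692
```

View pics/w2.png

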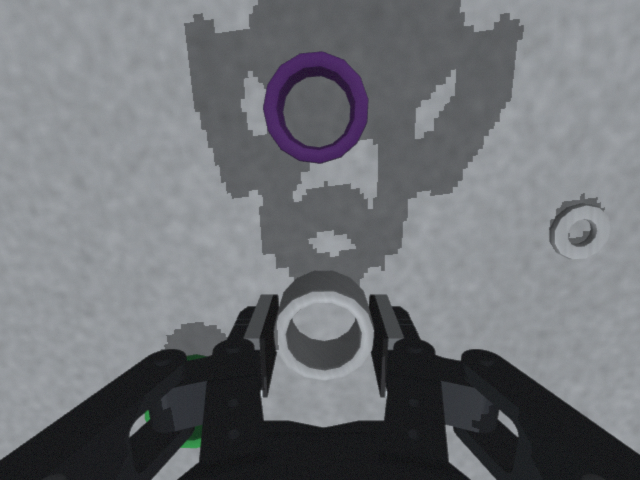

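The spacer hangs between the pads (top ring at (323,337)), held centrally. The force reading, -0.9 N, matches its weight. Now over to the stand, slightly beyond it so the wrist camera sees the bar.

Emit:
{"method": "step_arm", "body": {
  "plan": [
    [[0,0,-3.75],0],
    [[0,0,-3.75],0],
    [[0,0,-3.75],0],
    [[0,0,-3.75],0],
    [[1.5,3.5,0],0],
    [[1.8,3.6,0],0],
    [[1.8,3.6,0],0],
    [[1.8,3.6,0],0],
    [[1.8,3.6,0],0],
    [[1.8,3.6,0],0]
  ]
}}

```text
clock: 6.08
ee_pos: [0.5014, -0.0009, 0.1893]
tool_rot: [0.998, -0.064, -0.0, -0.0]
force: [0.8, 0.3, -1.0]
gripper_width: 0.0374
```

Emit:
{"method": "step_arm", "body": {
  "plan": [
    [[1.8,3.6,0],0],
    [[1.8,3.7,0],0],
    [[0,0,0],0],
    [[0,0,0],0],
    [[0,0,0],0],
    [[0,0,0],0],
    [[0,0,0],0],
    [[0,0,0],0],
    [[0,0,0],0],
    [[0,0,0],0]
  ]
}}

```text
clock: 6.92
ee_pos: [0.5279, -0.0753, 0.1897]
tool_rot: [0.998, -0.063, 0.0, 0.0]
force: [0.0, -1.1, -1.2]
gripper_width: 0.0373
```

```bash
python3 - <<'E'
from w import *
s,i,C=look("w3")
print(proj(C,[.5351,-.0262,.1333]))
a=vision.camera("scene");b=vision.camera("side");cv2.imwrite("pics/s3.png",a);cv2.imwrite("pics/b3.png",b)
f=lambda i,u,v,w:cv2.resize(i[v-w:v+w,u-w:u+w],(400,400),interpolation=cv2.INTER_CUBIC)
top=cv2.resize(i,(533,400))[:,60:460]
cv2.imwrite("pics/c3.png",np.hstack([top,f(b,347,220,60)]))
E
```

```text
6.9167 [ 0.5279 -0.0753  0.1897] -7.268008447640707 [ 0.0331 -1.0837 -1.214 ] -0.14436292048718155 [ 0.0001 -0.0001 -1.    ]
[327.7582 184.8209]
```

View pics/c3.png

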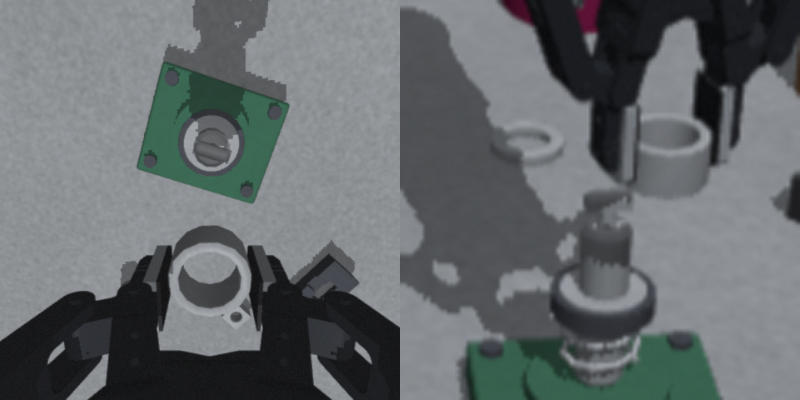

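The wrist view shows the plate square-on with bar and disc near full-frame (325,180) and the held spacer in front. The side view shows the spacer behind and right of the shaft, bottom above the bar.

```bash
python3 - <<'E'
from w import *
i=cv2.imread("pics/w3.png");s=observe();C=cam("wrist",s)
h=cv2.cvtColor(i,cv2.COLOR_BGR2HSV)
m=cv2.inRange(h,(50,60,20),(90,255,255));m=cv2.morphologyEx(m,cv2.MORPH_CLOSE,np.ones((9,9)))
c=max(cv2.findContours(m,cv2.RETR_EXTERNAL,cv2.CHAIN_APPROX_NONE)[0],key=cv2.contourArea)[:,0]
P=np.array([plane(C,p,.022)[:2] for p in c],np.float32)
r=cv2.minAreaRect((P*1000).astype(np.float32));print("plate",r)
print("stand togo",togo(s,np.array(r[0])/1000,.19))
for z,rad in ((.082,[.025]),(.1125,[.012])):
  p=hough(i,C,(325,180),z,rad,half=70,lo=20,hi=60);print(z,togo(s,p,.19))
x=i[120:240,260:390];cv2.imwrite("pics/bar.png",cv2.resize(x,None,fx=5,fy=5,interpolation=cv2.INTER_CUBIC))
E
```

```text
plate ((534.4730224609375, -25.39892578125), (98.59392547607422, 118.15172576904297), 65.26361846923828)
stand togo [ 0.0037 -5.0831 -0.03  ]
hough [ 0.5346 -0.0253] px [325.596  171.7144] spread mm 0.0 0.4082482904638634 score 0.1220227146094386
0.082 [ 0.0193 -5.0982 -0.03  ]
hough [ 0.5347 -0.0257] px [326.0191 178.1537] spread mm 0.24494897427829085 0.3741657386773945 score 0.07793272836646285
0.1125 [ 0.0258 -5.0514 -0.03  ]
```

View pics/bar.png

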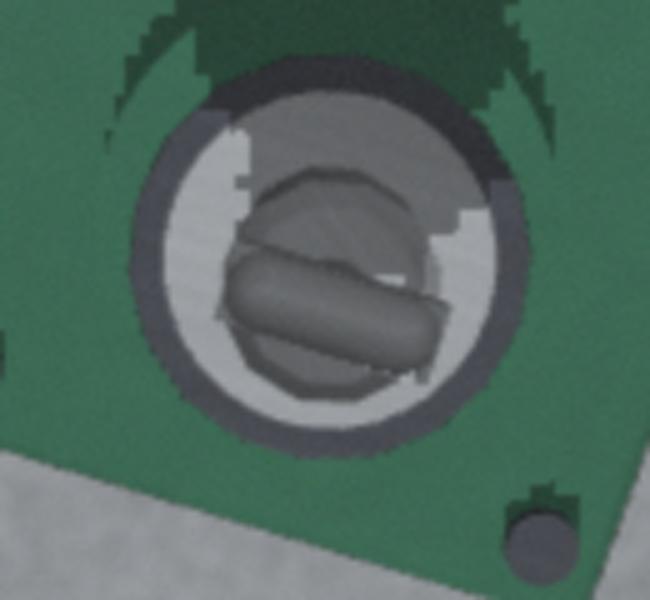

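```bash
python3 - <<'E'
from w import *
i=cv2.imread("pics/w3.png");s=observe();C=cam("wrist",s)
z=s["ee_pos"][2]+.0015
for r in ([.014],[.0195],[.014,.0195]):
  for lo in (20,40): p=hough(i,C,proj(C,[*s["ee_pos"][:2],z]),z,r,half=80,lo=lo,hi=60);print(togo(s,p,.19))
E
```

```text
hough [ 0.527  -0.0751] px [323.4077 336.52  ] spread mm 0.0 0.2500000000000002 score 0.11387124615645766
[-0.1087 -0.0617 -0.0294]
hough [ 0.527  -0.0751] px [323.4067 336.5136] spread mm 0.0 0.2500000000000002 score 0.1223144268245698
[-0.1088 -0.062  -0.0294]
hough [ 0.5277 -0.0749] px [325.2718 336.0177] spread mm 1.5275252316519534 3.433787276714796 score 0.09157606989961212
[-0.0389 -0.083  -0.0294]
hough [ 0.5272 -0.0751] px [324.072  336.5292] spread mm 0.8583043694008172 2.8121671400662964 score 0.09842426695768845
[-0.0838 -0.0613 -0.0294]
hough [ 0.5269 -0.0753] px [323.3091 336.9955] spread mm 0.3903123748998969 0.3903123748999002 score 0.37075124272292137
[-0.1124 -0.0416 -0.0294]
hough [ 0.5269 -0.0752] px [323.2931 336.9765] spread mm 0.3903123748998969 0.3903123748999002 score 0.39687563711361284
[-0.113  -0.0424 -0.0294]
```

Emit:
{"method": "step_arm", "body": {
  "plan": [
    [[0.13,-2.5,0],0],
    [[0,-2.53,0],0],
    [[0,0,0],0],
    [[0,0,1],0],
    [[0,0,1],0],
    [[0,0,1],0],
    [[0,0,0],0],
    [[0,0,0],0],
    [[0,0,0],0],
    [[0,0,0],0]
  ]
}}

```text
clock: 7.9
ee_pos: [0.536, -0.0268, 0.1598]
tool_rot: [0.998, -0.064, 0.0, 0.0]
force: [0.3, -0.0, -0.3]
gripper_width: 0.0371
```

```bash
python3 - <<'E'
from w import *
s,i,C=look("w4")
a=vision.camera("scene");b=vision.camera("side");cv2.imwrite("pics/s4.png",a);cv2.imwrite("pics/b4.png",b)
f=lambda i,u,v,w:cv2.resize(i[v-w:v+w,u-w:u+w],(400,400),interpolation=cv2.INTER_CUBIC)
cv2.imwrite("pics/c4.png",np.hstack([f(a,323,250,40),f(b,347,225,40)]))
E
```

```text
7.9 [ 0.536  -0.0268  0.1598] -7.371145078230513 [ 0.2627 -0.031  -0.3296] -0.04984169874367837 [ 0.0005 -0.0002 -1.    ]
```

View pics/c4.png

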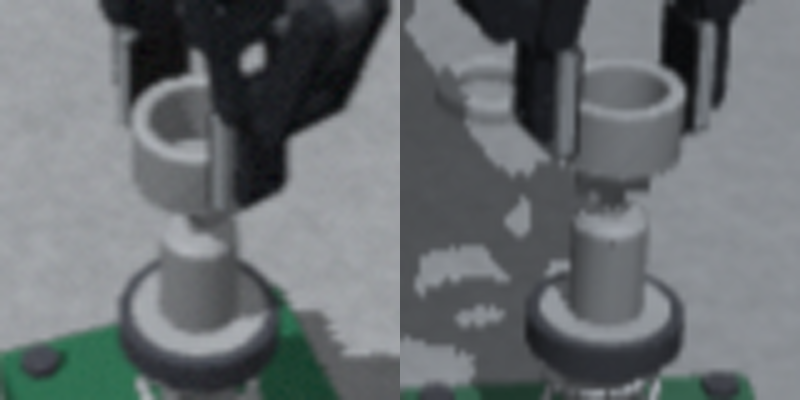

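Side view: shaft 572–648, disc 527–684, and the spacer's right edge at 684 suggests it sits 1–2 mm to the right. Scene view looks centred. I'll quantify this from edge profiles.

```bash
python3 - <<'E'
from w import *
for n,f,u0,v0 in (("scene","s4",283,210),("side","b4",307-40*0,185)):
    C=cam(n);g=cv2.cvtColor(cv2.imread(f"pics/{f}.png"),cv2.COLOR_BGR2GRAY).astype(int)
    ax=lambda z:proj(C,[.536,-.0268,z])
    print(n,"axis px",[ax(z).round(1) for z in (.095,.105,.15)],"px/m along world x,y",(proj(C,[.546,-.0268,.13])-proj(C,[.536,-.0268,.13]))/10,(proj(C,[.536,-.0168,.13])-proj(C,[.536,-.0268,.13]))/10)
    for z in (.095,.1,.105,.145,.15,.155):
        r=int(round(ax(z)[1]));c=int(round(ax(z)[0]));print(z,r,c,g[r,c-16:c+17])
E
```

```text
scene axis px [array([322.3, 265.2]), array([322.3, 260.4]), array([322.4, 238.2])] px/m along world x,y [0.4782 0.3358] [ 0.4838 -0.3233]
0.095 265 322 [155 157 145 118  91  97 133 153 147 126 115 116 113 111 109 107 103  98
  95  90  84  81  80  77  84  91  85  70  66  89 131 155 161]
0.1 263 322 [159 159 160 155 152 134 104  93 100 111 112 115 114 111 110 108 104 100
  95  93  87  82  78  77  72  65  71 100 136 155 158 158 153]
0.105 260 322 [162 162 160 160 163 162 159 157 143 122 121 135 154 170 175 173 170 164
 160 155 137 118  98  83 112 143 155 157 156 155 155 156 157]
0.145 241 322 [155 154 153 134 118 117 114 119 125 141 151 160 167 169 170 170 170 166
 133 106 116 107  88  69  49  34  27  20  24  20  22  21  19]
0.15 238 322 [154 155 156 140 127 149 168 169 158 137 114 100 116 130 141 144 145 142
 115 102 118 106  88  67  42  29  28  24  23  25  31  29  25]
0.155 236 322 [156 153 148 147 158 171 158 131  98  81  77  75  76  75  75  79  89  99
  84  95 117 105  84  66  39  24  20  21  29  30  28  30  31]
side axis px [array([348.8, 238.4]), array([349.1, 233. ]), array([350
[... 260 characters left out ...]
 87  62  71  79  88  95 100 103 107 111 111
 110 110 109 102  99 120 140 141 141 141 142 142 141 140 140]
0.105 233 349 [ 83  84  82  82  82  82  82  80  66  69  78  86  95 105 110 115 106 122
 121 117 112 104  99 113 139 143 143 141 140 140 140 139 139]
0.145 210 350 [ 27  27  28  41  73 111 115 109  55  87  95 100 103 106 109 111 112 113
 114 114 114 114 113 111 109 106 103 100  91  59  31  50  95]
0.15 208 351 [ 29  29  41  72 111 115 110  55  88  99 109 121 125 130 134 140 143 146
 143 141 138 136 135 125 112 108 103  94  69  28  42 103 115]
0.155 205 351 [ 30  33  37  70 102 114 110  69 108 122 117 113 114 112 111 111 110 108
 105 102  98  93  92 100 125 146 155 144 110  41  37  90 113]
```

Emit:
{"method": "step_arm", "body": {
  "plan": [
    [[0,-0.08,0],0],
    [[0,0,0.1],0],
    [[0,0,0.1],0],
    [[0,0,0.1],0],
    [[0,0,0.1],0],
    [[0,0,0.1],0],
    [[0,0,0.1],0],
    [[0,0,0.1],0],
    [[0,0,0],0],
    [[0,0,0],0]
  ]
}}

```text
clock: 8.88
ee_pos: [0.5357, -0.0256, 0.1525]
tool_rot: [0.998, -0.064, -0.0, 0.0]
force: [0.7, 1.0, 0.1]
gripper_width: 0.0376
```

Emit:
{"method": "step_arm", "body": {
  "plan": [
    [[0,0,0.1],0],
    [[0,0,0.1],0],
    [[0,0,0.1],0],
    [[0,0,0.1],0],
    [[0,0,0.1],0],
    [[0,0,0.1],0],
    [[0,0,0.1],0],
    [[0,0,0],0],
    [[0,0,0],0],
    [[0,0,0],0]
  ]
}}

```text
clock: 9.72
ee_pos: [0.5358, -0.0256, 0.1456]
tool_rot: [0.998, -0.064, 0.0, 0.0]
force: [0.7, -0.5, -0.9]
gripper_width: 0.0372
```

Emit:
{"method": "step_arm", "body": {
  "plan": [
    [[0,0,0.1],0],
    [[0,0,0.1],0],
    [[0,0,0.1],0],
    [[0,0,0.1],0],
    [[0,0,0.1],0],
    [[0,0,0.1],0],
    [[0,0,0.1],0],
    [[0,0,0.1],0],
    [[0,0,0.1],0],
    [[0,0,0],0]
  ]
}}

```text
clock: 10.55
ee_pos: [0.5356, -0.0255, 0.1364]
tool_rot: [0.998, -0.064, -0.0, 0.0]
force: [0.2, 0.2, -1.8]
gripper_width: 0.0373
```

Emit:
{"method": "step_arm", "body": {
  "plan": [
    [[0,0,0.1],0],
    [[0,0,0.1],0],
    [[0,0,0.1],0],
    [[0,0,0.1],0],
    [[0,0,0.1],0],
    [[0,0,0.1],0],
    [[0,0,0.1],0],
    [[0,0,0.1],0],
    [[0,0,0.1],0],
    [[0,0,0],0]
  ]
}}

```text
clock: 11.38
ee_pos: [0.5356, -0.0255, 0.1274]
tool_rot: [0.998, -0.064, -0.0, 0.0]
force: [0.1, 0.4, -2.0]
gripper_width: 0.0375
```

Emit:
{"method": "step_arm", "body": {
  "plan": [
    [[0,0,0.3],0],
    [[0,0,0.3],0],
    [[0,0,0.3],0],
    [[0,0,0.3],0],
    [[0,0,0.3],0],
    [[0,0,0.3],0],
    [[0,0,0.3],0],
    [[0,0,0.2],0],
    [[0,0,0.1],0],
    [[0,0,0],0]
  ]
}}

```text
clock: 12.22
ee_pos: [0.5356, -0.0255, 0.1033]
tool_rot: [0.998, -0.064, -0.0, 0.0]
force: [0.4, 0.3, -1.1]
gripper_width: 0.0374
```

Emit:
{"method": "step_arm", "body": {
  "plan": [
    [[0,0,0],0],
    [[0,0,0],0],
    [[0,0,0],0],
    [[0,0,0],0],
    [[0,0,0],0],
    [[0,0,0],0],
    [[0,0,0],0],
    [[0,0,0],0],
    [[0,0,0],0],
    [[0,0,0],0]
  ],
  "jaw": -1
}}

```text
clock: 13.05
ee_pos: [0.5358, -0.0256, 0.1036]
tool_rot: [0.998, -0.064, -0.0, 0.0]
force: [-0.3, -0.3, 0.1]
gripper_width: 0.0853
```

Emit:
{"method": "step_arm", "body": {
  "plan": [
    [[0,0,-2],0],
    [[0,0,-3.5],0],
    [[0,0,-3.5],0],
    [[0.5,-1.6,0],0],
    [[1.2,-3.9,0],0],
    [[1.2,-3.9,0],0],
    [[1.2,-3.9,0],0],
    [[1.2,-3.9,0],0],
    [[1.2,-3.9,0],0],
    [[1.2,-3.9,0],0]
  ]
}}

```text
clock: 13.88
ee_pos: [0.6444, 0.2145, 0.1935]
tool_rot: [0.998, -0.064, -0.0, 0.0]
force: [0.1, -0.5, -0.2]
gripper_width: 0.0855
```

Emit:
{"method": "step_arm", "body": {
  "plan": [
    [[0.7,-2.2,2],0],
    [[0,0,2],0],
    [[0,0,2],0],
    [[0,0,0.4],0],
    [[0,0,0],0],
    [[0,0,0],0],
    [[0,0,0],0],
    [[0,0,0],0],
    [[0,0,0],0],
    [[0,0,0],0]
  ]
}}

```text
clock: 14.72
ee_pos: [0.6543, 0.2334, 0.1307]
tool_rot: [0.998, -0.064, 0.001, -0.0]
force: [-0.2, -0.2, -0.2]
gripper_width: 0.0855
```

```bash
python3 - <<'E'
from w import *
A=cam("scene");B=cam("side");print("mug",plane(A,(605,277),0),plane(A,(578,205),.07),plane(B,(342,167),0),"gold",plane(A,(464,163),0))
s,i,C=look("w5")
print(proj(C,[.653,.2345,.008]))
for r in ([.014],[.023],[.014,.023]):
  p=hough(i,C,proj(C,[.653,.2345,.008]),.008,r,half=60);print(togo(s,p,.02))
b=vision.camera("side");a=vision.camera("scene")
f=lambda i,u,v,w:cv2.resize(i[v-w:v+w,u-w:u+w],(390,390),interpolation=cv2.INTER_CUBIC)
cv2.imwrite("pics/c5.png",np.hstack([cv2.resize(i,(400,300))[:,:],cv2.resize(f(b,347,240,50),(300,300))]))
E
```

```text
mug [0.8204 0.3619 0.    ] [0.7218 0.4126 0.07  ] [ 0.7814  0.3638 -0.    ] gold [0.4577 0.4625 0.    ]
14.7167 [0.6543 0.2334 0.1307] -7.359715466965498 [-0.2179 -0.1642 -0.1584] 0.3717555224565387 [ 0.0015  0.0003 -1.    ]
[322.653  242.8396]
hough [0.6537 0.2349] px [323.6222 242.219 ] spread mm 0.24494897427829085 0.37416573867739444 score 0.1615428696424873
[-0.0971 -0.1346 11.0653]
hough [0.6539 0.2349] px [323.8106 242.0989] spread mm 1.1344524002886598 0.692307692307693 score 0.16749443393479477
[-0.0841 -0.1433 11.0654]
hough [0.6537 0.235 ] px [323.5225 242.0915] spread mm 0.7158910531638124 0.5678908345800279 score 0.5784730514226638
[-0.1041 -0.1438 11.0653]
```

View pics/c5.png

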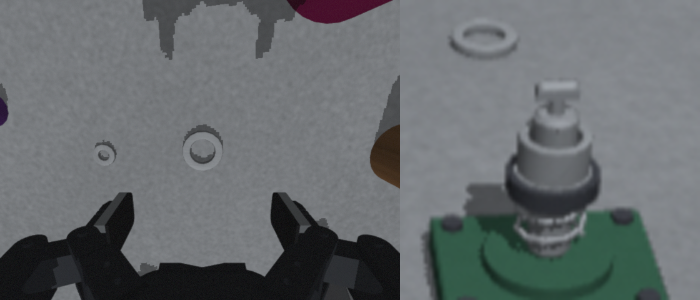

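The left half shows the washer at about full-frame (324,242), centred under the gripper. The right half shows the spacer seated on the bearing with the bar free above it. Before taking the thin washer I check from the earlier pictures how low the fingertips really hang.

```bash
python3 - <<'E'
from w import *
p=np.array([.536,-.0268,.1598]);y=np.radians(-7.35);X=np.array([np.cos(y),np.sin(y),0]);Y=np.array([np.sin(y),-np.cos(y),0])
B=cam("side");A=cam("scene")
for t in (.008,.011,.014,.017): print(t,[ (proj(B,p+a*.0195*X+b*.011*Y-[0,0,t])).round(1) for a in(-1,1) for b in(-1,1)],[ (proj(A,p+a*.0195*X+b*.011*Y-[0,0,t])).round(1) for a in(-1,1) for b in(-1,1)])
g=cv2.cvtColor(cv2.imread("pics/b4.png"),cv2.COLOR_BGR2GRAY)
print(g[205:225,338]);print(g[205:225,341]);print(g[200:222,367])
g=cv2.cvtColor(cv2.imread("pics/s4.png"),cv2.COLOR_BGR2GRAY);print(g[235:260,327]);print(g[235:260,331])
E
```

```text
0.008 [array([335.8, 205.5]), array([342.1, 212.2]), array([358.9, 201. ]), array([365.5, 207.5])] [array([320.4, 227.1]), array([308.3, 233.1]), array([336.7, 241.5]), array([324.4, 247.8])]
0.011 [array([335.7, 207.2]), array([342. , 213.9]), array([358.8, 202.7]), array([365.4, 209.2])] [array([320.4, 228.7]), array([308.3, 234.7]), array([336.6, 243. ]), array([324.4, 249.3])]
0.014 [array([335.7, 209. ]), array([341.9, 215.7]), array([358.6, 204.4]), array([365.3, 211. ])] [array([320.4, 230.2]), array([308.3, 236.2]), array([336.6, 244.5]), array([324.4, 250.8])]
0.017 [array([335.6, 210.7]), array([341.9, 217.4]), array([358.5, 206.1]), array([365.1, 212.7])] [array([320.4, 231.7]), array([308.4, 237.7]), array([336.6, 246.1]), array([324.4, 252.4])]
[70 72 73 72 72 73 79 82 83 83 81 76 86 85 83 82 82 82 82 83]
[110 110 110 110 110 109 109  98  93  92  79  66  81  96  88  83  82  80
  81  82]
[109 110 111 111 112 113 113 113 115 113  98 123 139 142 142 144 146 144
 143 143 145 143]
[ 98 105 107 106 108 108 107 109 108 106 104 106 103 105 106 105 103  85
  80  86  97  97 101 123 132]
[ 18  24  25  29  35  35  34  33  36  38  32  33  32  31  32  34  67 128
 153 153 152 148 146 145 145]
```

Emit:
{"method": "step_arm", "body": {
  "plan": [
    [[-0.08,-0.14,2],0],
    [[0,0,2],0],
    [[0,0,2],0],
    [[0,0,2],0],
    [[0,0,1.5],0],
    [[0,0,1],0],
    [[0,0,0.7],0],
    [[0,0,0],0],
    [[0,0,0],0],
    [[0,0,0],0]
  ]
}}

```text
clock: 15.7
ee_pos: [0.6541, 0.2352, 0.0186]
tool_rot: [0.998, -0.064, 0.001, -0.0]
force: [0.2, -0.1, 0.1]
gripper_width: 0.0854
```

Emit:
{"method": "step_arm", "body": {
  "plan": [
    [[0,0,0],0],
    [[0,0,0],0],
    [[0,0,0],0],
    [[0,0,0],0],
    [[0,0,0],0],
    [[0,0,0],0],
    [[0,0,0],0],
    [[0,0,0],0],
    [[0,0,0],0],
    [[0,0,0],0]
  ],
  "jaw": 1
}}

```text
clock: 16.53
ee_pos: [0.6537, 0.2351, 0.0191]
tool_rot: [0.998, -0.064, 0.001, -0.0]
force: [-2.0, -0.2, 8.2]
gripper_width: 0.042
```

Emit:
{"method": "step_arm", "body": {
  "plan": [
    [[0,0,0],0],
    [[0,0,0],0],
    [[0,0,-0.5],0],
    [[0,0,-1],0],
    [[0,0,-2.5],0],
    [[0,0,-3.5],0],
    [[0,0,-3.5],0],
    [[0,0,-3],0],
    [[0,0,-3],0],
    [[0,0,0],0]
  ]
}}

```text
clock: 17.37
ee_pos: [0.6572, 0.2361, 0.1959]
tool_rot: [0.998, -0.064, 0.006, -0.002]
force: [0.5, -0.9, 0.0]
gripper_width: 0.0416
```

```bash
python3 - <<'E'
from w import *
s,i,C=look("w6")
z=s["ee_pos"][2]-.0105
for r in ([.014],[.023],[.014,.023]):
  p=hough(i,C,proj(C,[*s["ee_pos"][:2],z]),z,r,half=90);print(togo(s,p,.02))
print("stand",togo(s,[.5346,-.0255],.19))
E
```

```text
17.3667 [0.6572 0.2361 0.1959] -7.332402869947185 [ 0.4915 -0.9358  0.0048] 0.3740216654750825 [ 0.0119  0.0029 -0.9999]
hough [0.6563 0.2367] px [323.5457 321.4742] spread mm 0.2357022603955422 0.23570226039551603 score 0.1305567327574738
[-0.2926  0.0282 17.5913]
hough [0.6565 0.2379] px [323.4693 318.7877] spread mm 0.4787135538781647 0.23570226039551603 score 0.14701852524399636
[-0.2958 -0.0925 17.5918]
hough [0.6563 0.237 ] px [323.4131 320.8615] spread mm 0.3741657386774004 0.5123475382979803 score 0.44096997911376146
[-0.298   0.0006 17.5914]
stand [-8.8262 27.5094  0.3707]
```

Emit:
{"method": "step_arm", "body": {
  "plan": [
    [[-1,3.6,0],0],
    [[-1,3.6,0],0],
    [[-1,3.6,0],0],
    [[-1,3.6,0],0],
    [[-1,3.6,0],0],
    [[-1,3.6,0],0],
    [[-1,3.6,0],0],
    [[-1,3.6,0],0],
    [[-1,3.6,0],0],
    [[0,0,0],0]
  ]
}}

```text
clock: 18.25
ee_pos: [0.5191, -0.0797, 0.1867]
tool_rot: [0.998, -0.066, -0.002, 0.001]
force: [0.3, -0.2, -0.8]
gripper_width: 0.0417
```

Emit:
{"method": "step_arm", "body": {
  "plan": [
    [[0,0,0.3],0],
    [[0,0,0.3],0],
    [[0,0,0],0],
    [[0,0,0],0],
    [[0,0,0],0],
    [[0,0,0],0],
    [[0,0,0],0],
    [[0,0,0],0],
    [[0,0,0],0],
    [[0,0,0],0]
  ]
}}

```text
clock: 19.08
ee_pos: [0.5226, -0.0748, 0.1817]
tool_rot: [0.998, -0.064, 0.0, 0.0]
force: [0.4, -0.1, -0.0]
gripper_width: 0.0421
```

```bash
python3 - <<'E'
from w import *
s,i,C=look("w7")
z=s["ee_pos"][2]-.0105
for r in ([.014],[.023],[.014,.023]):
  p=hough(i,C,proj(C,[*s["ee_pos"][:2],z]),z,r,half=90);print("held",togo(s,p,.02))
for zz,rad in ((.082,[.025]),(.104,[.014,.0195]),(.1125,[.012])):
  p=hough(i,C,proj(C,[.5346,-.0255,zz]),zz,rad,half=70,lo=20,hi=60);print(zz,togo(s,p,.19))
h=cv2.cvtColor(i,cv2.COLOR_BGR2HSV)
m=cv2.inRange(h,(50,60,20),(90,255,255));m=cv2.morphologyEx(m,cv2.MORPH_CLOSE,np.ones((9,9)))
c=max(cv2.findContours(m,cv2.RETR_EXTERNAL,cv2.CHAIN_APPROX_NONE)[0],key=cv2.contourArea)[:,0]
r=cv2.minAreaRect((np.array([plane(C,p,.022)[:2] for p in c])*1000).astype(np.float32));print("plate",r,togo(s,np.array(r[0])/1000,.19))
cv2.imwrite("pics/c7.png",i)
E
```

```text
19.0833 [ 0.5226 -0.0748  0.1817] -7.328975287305501 [ 0.368  -0.0759 -0.0434] -0.1450143969037366 [ 0.0001 -0.0001 -1.    ]
hough [ 0.5215 -0.0744] px [323.1839 321.9195] spread mm 0.2357022603954899 0.23570226039551603 score 0.10029585337589413
held [-0.1204 -0.0262 16.1693]
hough [ 0.5219 -0.0731] px [323.7187 319.0122] spread mm 0.250000000000028 0.2500000000000002 score 0.11836530659698895
held [-0.0988 -0.1572 16.1693]
hough [ 0.5217 -0.0741] px [323.4708 321.1428] spread mm 0.39626354032188205 0.533970005657761 score 0.34170468005945454
held [-0.1088 -0.0613 16.1693]
hough [ 0.5344 -0.0248] px [334.1763 172.8333] spread mm 0.24999999999997247 0.2500000000000002 score 0.09642529323107471
0.082 [ 0.5265 -5.1106 -0.8311]
hough [ 0.5343 -0.0241] px [334.9543 175.7796] spread mm 0.37416573867738856 0.244948974278318 score 0.3365549213493045
0.104 [ 0.5076 -5.1732 -0.8311]
hough [ 0.5349 -0.0246] px [336.6922 178.2686] spread mm 0.866524697803309 1.0128926681013282 score 0.06628787905575757
0.1125 [ 0.573  -5.1371 -0.8311]
plate ((534.3257446289062, -24.876937866210938), (98.58934020996094, 118.23457336425781), 65.30319213867188) [ 0.5231 -5.1006 -0.8311]
```

View pics/c7.png

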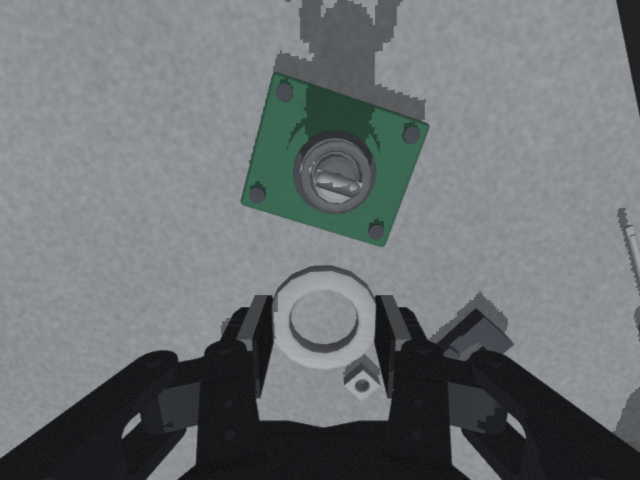

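The wrist view shows the washer held level between the pads (centre at about (323,320)), with bar and spacer at (336,178).

Emit:
{"method": "step_arm", "body": {
  "plan": [
    [[0.63,-2.5,0],0],
    [[0,-2.58,0],0],
    [[0,0,0],0],
    [[0,0,0.8],0],
    [[0,0,0.8],0],
    [[0,0,0.8],0],
    [[0,0,0.1],0],
    [[0,0,0.1],0],
    [[0,0,0.1],0],
    [[0,0,0],0]
  ]
}}

```text
clock: 19.97
ee_pos: [0.5353, -0.0257, 0.1545]
tool_rot: [0.998, -0.064, -0.0, 0.0]
force: [0.0, -0.4, -0.1]
gripper_width: 0.0417
```

Emit:
{"method": "step_arm", "body": {
  "plan": [
    [[0,0,0.1],0],
    [[0,0,0.1],0],
    [[0,0,0.1],0],
    [[0,0,0.1],0],
    [[0,0,0.1],0],
    [[0,0,0.1],0],
    [[0,0,0.1],0],
    [[0,0,0.1],0],
    [[0,0,0],0],
    [[0,0,0],0]
  ]
}}

```text
clock: 20.8
ee_pos: [0.5352, -0.0253, 0.1465]
tool_rot: [0.998, -0.064, -0.0, 0.0]
force: [0.8, 0.3, -0.3]
gripper_width: 0.042
```

Bottom at about 0.128 with no contact. I carry on past the shoulder.

Emit:
{"method": "step_arm", "body": {
  "plan": [
    [[0,0,0.1],0],
    [[0,0,0.1],0],
    [[0,0,0.1],0],
    [[0,0,0.1],0],
    [[0,0,0.1],0],
    [[0,0,0.1],0],
    [[0,0,0.1],0],
    [[0,0,0.1],0],
    [[0,0,0.1],0],
    [[0,0,0],0]
  ]
}}

```text
clock: 21.63
ee_pos: [0.5351, -0.0253, 0.1374]
tool_rot: [0.998, -0.064, -0.0, 0.0]
force: [0.5, -0.6, -0.7]
gripper_width: 0.0416
```

Emit:
{"method": "step_arm", "body": {
  "plan": [
    [[0,0,0.1],0],
    [[0,0,0.1],0],
    [[0,0,0.1],0],
    [[0,0,0.1],0],
    [[0,0,0.1],0],
    [[0,0,0.1],0],
    [[0,0,0.1],0],
    [[0,0,0.1],0],
    [[0,0,0.1],0],
    [[0,0,0],0]
  ]
}}

```text
clock: 22.47
ee_pos: [0.5352, -0.0253, 0.1284]
tool_rot: [0.998, -0.064, -0.0, 0.0]
force: [-0.2, -0.3, -0.6]
gripper_width: 0.042
```

Emit:
{"method": "step_arm", "body": {
  "plan": [
    [[0,0,0.1],0],
    [[0,0,0.1],0],
    [[0,0,0.1],0],
    [[0,0,0.1],0],
    [[0,0,0.05],0],
    [[0,0,0],0],
    [[0,0,0],0],
    [[0,0,0],0],
    [[0,0,0],0],
    [[0,0,0],0]
  ]
}}

```text
clock: 23.3
ee_pos: [0.5353, -0.0253, 0.1242]
tool_rot: [0.998, -0.064, 0.0, 0.0]
force: [0.4, -0.8, -0.7]
gripper_width: 0.042
```

Emit:
{"method": "step_arm", "body": {
  "plan": [
    [[0,0,0],0],
    [[0,0,0],0],
    [[0,0,0],0],
    [[0,0,0],0],
    [[0,0,0],0],
    [[0,0,0],0],
    [[0,0,0],0],
    [[0,0,0],0],
    [[0,0,0],0],
    [[0,0,0],0]
  ],
  "jaw": -1
}}

```text
clock: 24.13
ee_pos: [0.5353, -0.0253, 0.1241]
tool_rot: [0.998, -0.064, -0.0, 0.0]
force: [1.1, -0.1, -0.1]
gripper_width: 0.0855
```

Emit:
{"method": "step_arm", "body": {
  "plan": [
    [[0,0,-1.5],0],
    [[0,0,-3],0],
    [[0,0,-3],0],
    [[1.23,1.64,0],0],
    [[2.2,2.9,0],0],
    [[2.2,2.9,0],0],
    [[2.2,2.9,0],0],
    [[2.2,2.9,0],0],
    [[2.2,2.9,0],0],
    [[0,0,0],7]
  ]
}}

```text
clock: 24.97
ee_pos: [0.6396, -0.2077, 0.1992]
tool_rot: [0.992, -0.126, 0.002, 0.002]
force: [1.1, -0.8, 0.8]
gripper_width: 0.0852
```

Emit:
{"method": "step_arm", "body": {
  "plan": [
    [[0,0,1],7],
    [[0,0,1.2],7],
    [[0,0,1.2],7],
    [[0,0,1.2],7],
    [[0,0,1.2],7],
    [[0,0,1],0],
    [[0,0,0],0],
    [[0,0,0],0],
    [[0,0,0],0],
    [[0,0,0],0]
  ]
}}

```text
clock: 25.8
ee_pos: [0.6366, -0.2013, 0.1321]
tool_rot: [0.909, -0.417, 0.001, 0.0]
force: [0.7, 0.1, 0.2]
gripper_width: 0.0853
```

```bash
python3 - <<'E'
from w import *
s,i,C=look("w8")
g=cv2.cvtColor(i,cv2.COLOR_BGR2GRAY);u,v=proj(C,[.636,-.203,.018]).astype(int);print(u,v)
print(g[v,u-80:u+80:5],g[v-60:v+60:5,u-30])
for t in (50,60,70):
  m=np.zeros_like(g);m[v-75:v+55,u-90:u+90]=(cv2.GaussianBlur(g,(3,3),0)<t)[v-75:v+55,u-90:u+90]*255
  m=cv2.morphologyEx(m,cv2.MORPH_OPEN,np.ones((3,3)))
  c=max(cv2.findContours(m,cv2.RETR_EXTERNAL,cv2.CHAIN_APPROX_NONE)[0],key=cv2.contourArea)[:,0]
  r=cv2.minAreaRect((np.array([plane(C,p,.018)[:2] for p in c])*1000).astype(np.float32));print(t,r,togo(s,np.array(r[0])/1000,.019),c.min(0),c.max(0))
b=vision.camera("side");a=vision.camera("scene")
cv2.imwrite("pics/side8.png",b);cv2.imwrite("pics/scene8.png",a)
f=lambda i,u,v,w:cv2.resize(i[v-w:v+w,u-w:u+w],(300,300),interpolation=cv2.INTER_CUBIC)
cv2.imwrite("pics/c8.png",np.hstack([cv2.resize(i,(400,300)),f(b,347,240,40)]))
E
```

```text
25.8 [ 0.6366 -0.2013  0.1321] -49.244319242099316 [0.7138 0.0811 0.2371] 0.45001846084782765 [ 0.0015 -0.0008 -1.    ]
326 248
[129 126 131 127 125 127 125 127 125  80  76  66  65  67  68  70  78  81
  81  65  68  67  65 126 125 131 125 129 126 126 121 129] [ 76  77  77  80  73  77  81  77  78  78  79  75  76  76  77  79  79  80
 116 128 127 123 124 122]
50 ((661.8374633789062, -182.54307556152344), (2.610757350921631, 36.306724548339844), 40.791778564453125) [ 0.2094 -3.1238 11.3104] [301 198] [357 202]
60 ((661.5913696289062, -182.75942993164062), (3.265843629837036, 37.63238525390625), 40.791778564453125) [ 0.2098 -3.091  11.3104] [300 198] [358 203]
70 ((637.8087158203125, -203.69229125976562), (68.25043487548828, 38.988502502441406), 41.31502151489258) [ 0.2428  0.0771 11.3084] [299 197] [359 294]
```

View pics/c8.png

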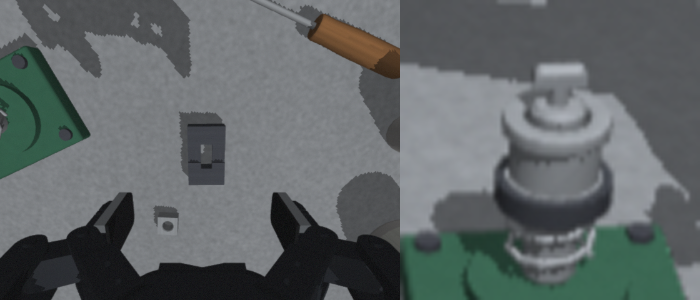

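The wrist view shows the retainer squarely under the open jaws (about full-frame (329,248)), its near end face visible as a thin strip. The side view shows washer and spacer seated under the bar. I move in, about 3 mm in x and 2.4 mm in y.

Emit:
{"method": "step_arm", "body": {
  "plan": [
    [[0.3,0.24,2],0],
    [[0,0,2],0],
    [[0,0,2],0],
    [[0,0,2],0],
    [[0,0,1.5],0],
    [[0,0,1],0],
    [[0,0,0.5],0],
    [[0,0,0],0],
    [[0,0,0],0],
    [[0,0,0],0]
  ]
}}

```text
clock: 26.78
ee_pos: [0.637, -0.2052, 0.0223]
tool_rot: [0.909, -0.417, 0.001, 0.0]
force: [-0.4, -0.4, -0.2]
gripper_width: 0.0857
```

Emit:
{"method": "step_arm", "body": {
  "plan": [
    [[0,0,0],0],
    [[0,0,0],0],
    [[0,0,0],0],
    [[0,0,0],0],
    [[0,0,0],0],
    [[0,0,0],0],
    [[0,0,0],0],
    [[0,0,0],0],
    [[0,0,0],0],
    [[0,0,0],0]
  ],
  "jaw": 1
}}

```text
clock: 27.62
ee_pos: [0.6367, -0.2051, 0.022]
tool_rot: [0.909, -0.417, 0.001, 0.0]
force: [-1.8, 0.6, 5.6]
gripper_width: 0.0385
```

Emit:
{"method": "step_arm", "body": {
  "plan": [
    [[0,0,0],0],
    [[0,0,-0.5],0],
    [[0,0,-1.5],0],
    [[0,0,-3],0],
    [[0,0,-3],0],
    [[0,0,-3],0],
    [[0,0,-3],0],
    [[0,0,-2],0],
    [[0,0,0],0],
    [[0,0,0],0]
  ]
}}

```text
clock: 28.45
ee_pos: [0.6366, -0.205, 0.1821]
tool_rot: [0.909, -0.417, 0.001, 0.0]
force: [0.1, 0.7, -1.9]
gripper_width: 0.0384
```

Emit:
{"method": "step_arm", "body": {
  "plan": [
    [[0,0,0],6.5],
    [[0,0,0],6.5],
    [[0,0,0],6.5],
    [[0,0,0],6.5],
    [[0,0,0],6.5],
    [[0,0,0],6.5],
    [[0,0,0],6.5],
    [[0,0,0],6.5],
    [[0,0,0],6.5],
    [[0,0,0],7]
  ]
}}

```text
clock: 29.28
ee_pos: [0.6344, -0.2041, 0.1781]
tool_rot: [-0.536, 0.844, 0.002, -0.001]
force: [0.3, -0.3, -1.7]
gripper_width: 0.0383
```

```bash
python3 - <<'E'
from w import *
s=observe();print(s["ee_pos"],yaw(s),s["force"],s["gripper_width"],s["joint_pos"]);print("stand",togo(s,[.5352,-.0253],.18))
E
```

```text
[ 0.6344 -0.2041  0.1781] -115.1601813277435 [ 0.2685 -0.2943 -1.7494] 0.03832956807557286 [-0.4148  0.518   1.429  -0.0001  1.1997  1.5952]
stand [-11.9664  16.5815  -0.1109]
```

Emit:
{"method": "step_arm", "body": {
  "plan": [
    [[-1.2,2.25,0],0],
    [[-1.2,2.25,0],0],
    [[-1.2,2.25,0],0],
    [[-1.2,2.25,0],0],
    [[-1.2,2.25,0],0],
    [[-1.2,2.25,0],0],
    [[-1.2,2.25,0],0],
    [[-1.2,2.25,0],0],
    [[-1.2,2.25,0],0],
    [[-1.2,2.25,0],0]
  ]
}}

```text
clock: 30.12
ee_pos: [0.4796, -0.0003, 0.179]
tool_rot: [-0.538, 0.843, 0.001, -0.002]
force: [0.8, -0.0, -1.5]
gripper_width: 0.0385
```

Emit:
{"method": "step_arm", "body": {
  "plan": [
    [[0,0,0],0],
    [[0,0,0],0],
    [[0,0,0],0],
    [[0,0,0],0],
    [[0,0,0],0],
    [[0,0,0],0],
    [[0,0,0],0],
    [[0,0,0],0],
    [[0,0,0],0],
    [[0,0,0],0]
  ]
}}

```text
clock: 30.95
ee_pos: [0.4824, -0.0015, 0.1811]
tool_rot: [-0.538, 0.843, -0.0, -0.0]
force: [-0.5, 1.2, -1.7]
gripper_width: 0.038
```

```bash
cat >> w.py <<'E'
def plate(i,C):
    h=cv2.cvtColor(i,cv2.COLOR_BGR2HSV)
    m=cv2.inRange(h,(50,60,20),(90,255,255));m=cv2.morphologyEx(m,cv2.MORPH_CLOSE,np.ones((9,9)))
    c=max(cv2.findContours(m,cv2.RETR_EXTERNAL,cv2.CHAIN_APPROX_NONE)[0],key=cv2.contourArea)[:,0]
    r=cv2.minAreaRect((np.array([plane(C,p,.022)[:2] for p in c])*1000).astype(np.float32));print("plate",r,c.min(0),c.max(0));return np.array(r[0])/1000
E
python3 - <<'E'
from w import *
s,i,C=look("w9")
print(togo(s,plate(i,C),.18))
for zz,rad in ((.082,[.025]),(.104,[.014,.0195]),(.112,[.014,.023]),(.112,[.023])):
  p=hough(i,C,proj(C,[.5346,-.0255,zz]),zz,rad,half=70,lo=20,hi=60);print(zz,togo(s,p,.19))
g=cv2.cvtColor(i,cv2.COLOR_BGR2GRAY);z=s["ee_pos"][2]-.004
M=R.from_quat(s["tool_rot"]).as_matrix();q=lambda x,y:proj(C,s["ee_pos"]+M@[x,y,.004]).round(1)
print("ret corners pred",q(-.02,-.033),q(.02,-.033),q(.02,.033),q(0,0))
u,v=q(.016,-.033).astype(int)
for u in (q(-.016,-.033)[0],q(.016,-.033)[0]): print(int(u),v-25,g[v-25:v+25,int(u)])
cu,cv_=q(0,0).astype(int);print("slot col",cv_-45,g[cv_-45:cv_+46,cu],"row",cu-30,g[cv_,cu-30:cu+31])
E
```

```text
30.95 [ 0.4824 -0.0015  0.1811] -114.84941939708165 [-0.4551  1.1833 -1.7018] 1.858152341529132 [ 0.0001 -0.0001 -1.    ]
plate ((534.5504760742188, -25.209266662597656), (98.60087585449219, 117.98391723632812), 65.20407104492188) [254  66] [393 230]
[-0.0437 -5.7263  0.115 ]
hough [ 0.532  -0.0251] px [325.2827 162.1481] spread mm 0.5266343608235121 0.5829611908180514 score 0.08575786798236083
0.082 [ 0.0524 -5.4921 -0.885 ]
hough [ 0.5374 -0.0214] px [315.0259 158.7365] spread mm 4.723090383389772 3.5244688340908583 score 0.1809548455823768
0.104 [-0.5048 -5.8273 -0.885 ]
hough [ 0.5343 -0.0256] px [324.7096 161.9687] spread mm 0.4621056877670632 0.5137011669140819 score 0.32424454320282875
0.112 [ 0.0066 -5.7169 -0.885 ]
hough [ 0.5342 -0.0253] px [324.2208 162.4162] spread mm 0.7071067811865481 0.6051536478449094 score 0.08530302443685472
0.112 [-0.0183 -5.6944 -0.885 ]
ret corners pred [269.9 243.2] [380.3 243.2] [373.2 396.6] [324.9 324.9]
281 218 [ 77  77  78  80  91  92  92  94  93  92  92  83  83 122 152 157 149  86
  43  42  42  40  44  40  42  40  37  39  43  47  75  78  7
[... 224 characters left out ...]
2
  80  80  80  80  81  81  81  81  81  81  81  84  83  82]
slot col 279 [ 82  78  79  82  80  81  82  81  81  81  82  84  83  84  84  82  82  86
 123 154 153 151 149 152 156 157 160 160 159 156 153 152 152 152 150 149
 149 152 154 155 160 158 156 155 153 150 151 152 155 157 159 156 156 155
 156 154 154 145  82  42  39  36  37  37  37  36  35  38  37  38  37  34
  39  31  35  34  37  36  36  39  48  53  55  54  52  51  53  52  52  54
  52] row 294 [ 53  55  53  56  53  54  52  53  55  53  50  51  54  53  73 125 150 152
 151 150 149 147 148 151 152 153 156 154 153 153 150 152 153 155 157 159
 159 156 157 154 153 153 154 149 119  63  53  52  54  55  57  55  55  52
  54  54  54  54  53  55  54]
```

```bash
python3 - <<'E'
from w import *
s=observe();C=cam("wrist",s);i=cv2.imread("pics/w9.png");g=cv2.cvtColor(i,cv2.COLOR_BGR2GRAY)
z=s["ee_pos"][2]-.004
f=lambda u,v,z:togo(s,plane(C,(u,v),z)[:2],z)[:2]
print("front edge",f(281,247.5,z),f(369,247.5,z),"slot",f(325,297,z),f(325,358.8,z),"slot lr",f(308.8,325,z-.003),f(338.5,325,z-.003))
# other columns for slot ends and rows for edges
for u in (314,320,330,334): print(u,g[290:302,u],g[352:366,u])
for v in (260,270): print(v,g[v,260:285],g[v,366:392])
# bar in this view
p=proj(C,[.5346,-.0253,.133]).astype(int);print(p);
for r in range(p[1]-16,p[1]+17,2): print(r,g[r,p[0]-22:p[0]+23:2])
E
```

```text
front edge [-1.6037 -3.1357] [ 1.5974 -3.138 ] slot [ 0.0008 -1.1763] [0.0065 1.5105] slot lr [-0.6377  0.1709] [0.5406 0.1702]
314 [ 81  81  83  82  81  82  87 119 150 153 154 156] [36 38 37 35 34 36 36 43 48 51 51 52 51 52]
320 [ 81  83  83  81  82  82  84 117 147 149 147 148] [40 36 37 38 35 36 36 46 49 51 52 52 53 54]
330 [ 84  82  84  81  82  84  86 119 151 156 154 153] [38 38 38 35 34 39 39 44 52 53 52 53 53 54]
334 [ 81  82  83  83  82  82  87 118 150 154 153 155] [40 35 37 39 36 37 38 42 51 52 50 53 53 52]
260 [156 154 153 153 152 151 153 154 148 116  81  79  80  80  80  80  80  79
  78  79  80  79  78  80  80] [ 82  81  81  81  81  81  81  79  81  79  82  88 112 149 153 151 151 151
 152 153 151 149 149 152 153 155]
270 [164 162 160 159 156 155 155 158 159 150  95  82  82  81  81  81  81  82
  81  82  82  82  81  81  82] [ 82  80  79  81  80  80  82  82  80  81  83  96 137 157 161 160 157 156
 155 156 160 161 158 157 153 152]
[324 164]
148 [ 80 112 101 100  97  99 115  98 117 144 166 177 182 176 164 153 173 164
 161 165 152 104  69]
150 [104 101 101  97 100 107 115  97 117 14
[... 840 characters left out ...]
60 148]
168 [ 95  95 102 111 107 106 108  92 114 138 159 176 182 177 164 152 169 169
 172 168 159 157 128]
170 [ 78  94  98 108 105 108 108  92 114 140 160 175 184 178 166 150 171 170
 168 167 156 153  89]
172 [ 66  96  97 105 108 107 110  95 114 139 159 174 182 178 165 150 170 168
 170 168 150 146  81]
174 [ 62  92  95  95 108 108 112  94 114 140 160 174 183 177 165 149 171 168
 168 150 150 139  80]
176 [ 62  66  90  93  95 108 112  94 115 139 158 174 181 176 167 149 168 166
 148 146 139  87  91]
178 [ 71  60  65  90  91  97 108  91 114 140 159 175 181 176 164 150 164 144
 141 139  86  96  88]
180 [ 99  67  63  67  91  93  92  91 115 140 158 173 182 177 165 147 137 139
 135  85  97  90 135]
```

Emit:
{"method": "step_arm", "body": {
  "plan": [
    [[0.03,-2.9,0],0],
    [[0,-2.98,0],0],
    [[0,0,0],0],
    [[0,0,0.7],0],
    [[0,0,0.7],0],
    [[0,0,0.5],0],
    [[0,0,0.1],0],
    [[0,0,0],0],
    [[0,0,0],0],
    [[0,0,0],0]
  ]
}}

```text
clock: 31.83
ee_pos: [0.5355, -0.0263, 0.1613]
tool_rot: [-0.539, 0.843, -0.0, 0.0]
force: [0.2, -0.5, -1.7]
gripper_width: 0.0382
```

Emit:
{"method": "step_arm", "body": {
  "plan": [
    [[0,0,0.1],0],
    [[0,0,0.1],0],
    [[0,0,0.1],0],
    [[0,0,0.1],0],
    [[0,0,0.1],0],
    [[0,0,0.1],0],
    [[0,0,0.1],0],
    [[0,0,0.1],0],
    [[0,0,0],0],
    [[0,0,0],0]
  ]
}}

```text
clock: 32.67
ee_pos: [0.5355, -0.0264, 0.153]
tool_rot: [-0.538, 0.843, 0.0, -0.0]
force: [0.3, -0.6, -1.8]
gripper_width: 0.0385
```

Emit:
{"method": "step_arm", "body": {
  "plan": [
    [[0,0,0.1],0],
    [[0,0,0.1],0],
    [[0,0,0.1],0],
    [[0,0,0.1],0],
    [[0,0,0.1],0],
    [[0,0,0.1],0],
    [[0,0,0.1],0],
    [[0,0,0],0],
    [[0,0,0],0],
    [[0,0,0],0]
  ]
}}

```text
clock: 33.5
ee_pos: [0.5356, -0.0264, 0.1461]
tool_rot: [-0.538, 0.843, -0.0, -0.0]
force: [0.2, -0.2, -2.4]
gripper_width: 0.0385
```

Emit:
{"method": "step_arm", "body": {
  "plan": [
    [[0,0,0.1],0],
    [[0,0,0.1],0],
    [[0,0,0.1],0],
    [[0,0,0.1],0],
    [[0,0,0.1],0],
    [[0,0,0.1],0],
    [[0,0,0],0],
    [[0,0,0],0],
    [[0,0,0],0],
    [[0,0,0],0]
  ]
}}

```text
clock: 34.33
ee_pos: [0.5356, -0.0264, 0.1402]
tool_rot: [-0.538, 0.843, -0.0, 0.0]
force: [-0.8, -0.3, -1.4]
gripper_width: 0.0381
```

Emit:
{"method": "step_arm", "body": {
  "plan": [
    [[0,0,0.1],0],
    [[0,0,0.1],0],
    [[0,0,0.1],0],
    [[0,0,0.1],0],
    [[0,0,0.1],0],
    [[0,0,0],0],
    [[0,0,0],0],
    [[0,0,0],0],
    [[0,0,0],0],
    [[0,0,0],0]
  ]
}}

```text
clock: 35.17
ee_pos: [0.5356, -0.0264, 0.1352]
tool_rot: [-0.538, 0.843, -0.0, 0.0]
force: [-0.3, 0.0, -1.8]
gripper_width: 0.038
```

Emit:
{"method": "step_arm", "body": {
  "plan": [
    [[0,0,0.05],0],
    [[0,0,0.05],0],
    [[0,0,0.05],0],
    [[0,0,0.05],0],
    [[0,0,0.05],0],
    [[0,0,0.05],0],
    [[0,0,0],0],
    [[0,0,0],0],
    [[0,0,0],0],
    [[0,0,0],0]
  ]
}}

```text
clock: 36.0
ee_pos: [0.5357, -0.0264, 0.1322]
tool_rot: [-0.538, 0.843, -0.0, 0.0]
force: [-1.0, -0.1, 4.1]
gripper_width: 0.0383
```

Contact with the spring at TCP z ≈ 0.134. Next I feel for the shoulder in small steps.

Emit:
{"method": "step_arm", "body": {
  "plan": [
    [[0,0,0.05],0],
    [[0,0,0.05],0],
    [[0,0,0.05],0],
    [[0,0,0.05],0],
    [[0,0,0.05],0],
    [[0,0,0.05],0],
    [[0,0,0.05],0],
    [[0,0,0],0],
    [[0,0,0],0],
    [[0,0,0],0]
  ]
}}

```text
clock: 36.83
ee_pos: [0.5357, -0.0264, 0.1288]
tool_rot: [-0.538, 0.843, -0.0, 0.0]
force: [-1.5, 0.3, 5.6]
gripper_width: 0.0383
```

Emit:
{"method": "step_arm", "body": {
  "plan": [
    [[0,0,0.02],0],
    [[0,0,0.02],0],
    [[0,0,0.02],0],
    [[0,0,0.02],0],
    [[0,0,0.02],0],
    [[0,0,0],0],
    [[0,0,0],0],
    [[0,0,0],0],
    [[0,0,0],0],
    [[0,0,0],0]
  ]
}}

```text
clock: 37.67
ee_pos: [0.5357, -0.0264, 0.1279]
tool_rot: [-0.538, 0.843, -0.0, 0.0]
force: [-1.6, 0.8, 6.0]
gripper_width: 0.0383
```

Emit:
{"method": "step_arm", "body": {
  "plan": [
    [[0,0,0.02],0],
    [[0,0,0.02],0],
    [[0,0,0.02],0],
    [[0,0,0],0],
    [[0,0,0],0],
    [[0,0,0],0],
    [[0,0,0],0],
    [[0,0,0],0],
    [[0,0,0],0],
    [[0,0,0],0]
  ]
}}

```text
clock: 38.5
ee_pos: [0.5357, -0.0264, 0.1278]
tool_rot: [-0.539, 0.843, -0.0, 0.0]
force: [-3.3, -0.0, 12.1]
gripper_width: 0.0384
```

Rigid at TCP z 0.1278, so the shoulder is 4.3 mm high, within its range. I back off to mid-window and make the quarter turn, shifting to keep the retainer's centre on the axis.

Emit:
{"method": "step_arm", "body": {
  "plan": [
    [[0,0,-0.05],0],
    [[0,0,-0.05],0],
    [[0,0,-0.04],0],
    [[0,0,0],0],
    [[0,0,0],0],
    [[0,0,0],0],
    [[0,0,0],0],
    [[-0.02,-0.005,0],-6.5],
    [[-0.02,-0.005,0],-6.5],
    [[0,0,0],0]
  ]
}}

```text
clock: 39.33
ee_pos: [0.5366, -0.0262, 0.1288]
tool_rot: [-0.633, 0.774, -0.001, 0.0]
force: [-0.2, -1.2, 6.9]
gripper_width: 0.0383
```

Emit:
{"method": "step_arm", "body": {
  "plan": [
    [[-0.02,-0.005,0],-7],
    [[-0.02,-0.005,0],-7],
    [[-0.02,-0.005,0],-7],
    [[-0.02,-0.005,0],-7],
    [[-0.02,-0.005,0],-7],
    [[-0.02,-0.005,0],-7],
    [[0,0,0],0],
    [[0,0,0],0],
    [[0,0,0],0],
    [[0,0,0],0]
  ]
}}

```text
clock: 40.17
ee_pos: [0.5371, -0.0251, 0.129]
tool_rot: [0.867, -0.499, 0.001, -0.0]
force: [-0.3, 0.2, 6.1]
gripper_width: 0.0383
```

```bash
python3 - <<'E'
from w import *
s=observe();print(s["ee_pos"],yaw(s),s["force"],s["ft_torque"]);M=R.from_quat(s["tool_rot"]).as_matrix()
print("ret centre est",s["ee_pos"]+M@[-.0005,.00165,0])
E
```

```text
[ 0.5371 -0.0251  0.129 ] -59.8315379442447 [-0.3485  0.2161  6.0664] [0.012  0.0727 0.0822]
ret centre est [ 0.5354 -0.0255  0.129 ]
```

Emit:
{"method": "step_arm", "body": {
  "plan": [
    [[-0.02,-0.005,0],-7],
    [[-0.02,-0.005,0],-7],
    [[-0.02,-0.005,0],-7],
    [[-0.02,-0.005,0],-7],
    [[-0.02,-0.005,0],-7],
    [[0,0,0],0],
    [[0,0,0],0],
    [[0,0,0],0],
    [[0,0,0],0],
    [[0,0,0],0]
  ]
}}

```text
clock: 41.0
ee_pos: [0.5364, -0.0243, 0.1289]
tool_rot: [0.977, -0.215, 0.001, 0.0]
force: [-0.4, -0.8, 6.4]
gripper_width: 0.0385
```

Emit:
{"method": "step_arm", "body": {
  "plan": [
    [[0,0,-0.05],0],
    [[0,0,-0.05],0],
    [[0,0,-0.05],0],
    [[0,0,0],0],
    [[0,0,0],0],
    [[0,0,0],0],
    [[0,0,0],0],
    [[0,0,0],0],
    [[0,0,0],0],
    [[0,0,0],0]
  ]
}}

```text
clock: 41.83
ee_pos: [0.5364, -0.0243, 0.1303]
tool_rot: [0.977, -0.215, 0.001, 0.0]
force: [-0.1, -1.7, 6.6]
gripper_width: 0.038
```

```bash
python3 - <<'E'
from w import *
s=observe();print(s["ee_pos"],yaw(s),s["force"],s["ft_torque"]);M=R.from_quat(s["tool_rot"]).as_matrix()
print("ret centre est",s["ee_pos"]+M@[-.0005,.00165,0])
E
```

```text
[ 0.5364 -0.0243  0.1303] -24.82714217111131 [-0.1411 -1.6828  6.5713] [-0.2082  0.0092  0.0603]
ret centre est [ 0.5352 -0.0256  0.1303]
```

Emit:
{"method": "step_arm", "body": {
  "plan": [
    [[0,0,-0.05],0],
    [[0,0,-0.05],0],
    [[0,0,-0.05],0],
    [[0,0,-0.05],0],
    [[0,0,0],0],
    [[0,0,0],0],
    [[0,0,0],0],
    [[0,0,0],0],
    [[0,0,0],0],
    [[0,0,0],0]
  ]
}}

```text
clock: 42.67
ee_pos: [0.5358, -0.024, 0.132]
tool_rot: [0.977, -0.215, 0.0, 0.0]
force: [3.8, -2.4, 5.3]
gripper_width: 0.0381
```

Emit:
{"method": "step_arm", "body": {
  "plan": [
    [[0,0,-0.04],0],
    [[0,0,0],0],
    [[0,0,0],0],
    [[0,0,0],0],
    [[0,0,0],0],
    [[0,0,0],0],
    [[0,0,0],0],
    [[0,0,0],0],
    [[0,0,0],0],
    [[0,0,0],0]
  ]
}}

```text
clock: 43.5
ee_pos: [0.5354, -0.0239, 0.1323]
tool_rot: [0.977, -0.215, -0.0, 0.0]
force: [3.1, -1.1, 3.5]
gripper_width: 0.0385
```

Emit:
{"method": "step_arm", "body": {
  "plan": [
    [[0,0,0],0],
    [[0,0,0],0],
    [[0,0,0],0],
    [[0,0,0],0],
    [[0,0,0],0],
    [[0,0,0],0],
    [[0,0,0],0],
    [[0,0,0],0],
    [[0,0,0],0],
    [[0,0,0],0]
  ],
  "jaw": -1
}}

```text
clock: 44.33
ee_pos: [0.5355, -0.024, 0.1323]
tool_rot: [0.977, -0.215, -0.0, 0.0]
force: [-0.1, -0.3, -1.1]
gripper_width: 0.0854
```

Emit:
{"method": "step_arm", "body": {
  "plan": [
    [[0,0,-1],0],
    [[0,0,-2],0],
    [[0,0,-3],0],
    [[0,0,-3],0],
    [[0,0.5,0],0],
    [[0,3,0],0],
    [[0,3.5,0],0],
    [[0,0,0],0],
    [[0,0,0],0],
    [[0,0,0],0]
  ]
}}

```text
clock: 45.17
ee_pos: [0.5062, -0.0875, 0.2226]
tool_rot: [0.976, -0.216, 0.0, -0.0]
force: [0.8, 0.7, 1.1]
gripper_width: 0.0856
```

```bash
python3 - <<'E'
from w import *
s,i,C=look("w10");print(s["gripper_width"])
for z in (.022,): print(togo(s,plate(i,C),.18))
g=cv2.cvtColor(i,cv2.COLOR_BGR2GRAY)
z=.1285;p=proj(C,[.5346,-.0253,z]).astype(int);print(p)
m=((cv2.GaussianBlur(i,(3,3),0).max(2)<95)).astype(np.uint8)*255;w=np.zeros_like(m);w[max(p[1]-110,0):p[1]+110,p[0]-110:p[0]+110]=1;m*=w
h=cv2.cvtColor(i,cv2.COLOR_BGR2HSV);m[h[...,1]>70]=0;m=cv2.morphologyEx(m,cv2.MORPH_OPEN,np.ones((5,5)))
for c in sorted(cv2.findContours(m,cv2.RETR_EXTERNAL,cv2.CHAIN_APPROX_NONE)[0],key=cv2.contourArea)[-3:]:
  c=c[:,0];print(len(c),c.min(0),c.max(0),cv2.minAreaRect((np.array([plane(C,q,z)[:2] for q in c])*1000).astype(np.float32)))
for v in range(max(p[1]-60,0),p[1]+61,10): print(v,g[v,p[0]-100:p[0]+101:6])
E
```

```text
45.1667 [ 0.5062 -0.0875  0.2226] -24.90368723149697 [0.7508 0.6553 1.0519] 0.12849255318998573 [ 0.0005  0.0002 -1.    ]
0.08561637698806607
plate ((534.350830078125, -24.86785125732422), (97.87797546386719, 118.28752136230469), 65.14585876464844) [251  76] [397 197]
[-0.0823 -6.8663  4.2656]
[325 142]
43 [258  83] [271  98] ((515.9137573242188, 13.538844108581543), (7.751944541931152, 7.132729530334473), 62.855716705322266)
44 [377  83] [391  98] ((575.3292846679688, -13.958702087402344), (7.732400417327881, 7.670389652252197), 67.4892807006836)
582 [252  32] [390 196] ((537.823486328125, -12.817447662353516), (86.6308364868164, 74.79456329345703), 65.145263671875)
82 [130 126 130 128 130  78  51  53  79  62  52  66  67  68  66  67  66  66
  65  67  69  66  68  79  80  58  55  63  80 135 128 129 128 131]
92 [125 129 129 126 127  77  67  66  80  78  58  68  69  69  68  68  70  69
  66  68  67  69  67  77  79  77  69  69  80 127 129 133 126 134]
102 [131 131 129 134 128  78  79  79  79  78  73  67  66  67  68  68  67  65
  65  68  68  66  65  79  78  79  79  81  81 126 128 126 131 13
[... 732 characters left out ...]
27 131 132  73  77  79  78  78  79  68  68  66  67  54  45  43
  47  66  65  66  71  79  80  81  78  78  80 131 126 132 125 132]
172 [131 130 131 127 130 118  81  76  81  78  78  63  67  68  67  65  66  65
  66  67  65  68  69  78  82  79  81  79  88 132 124 131 126 132]
182 [131 129 134 127 130 121  75  66  66  79  78  65  67  67  67  67  67  68
  67  65  67  66  73  80  78  64  65  78 107 135 126 128 124 129]
192 [125 130 127 127 126 130  81  71  78  79  79  67  69  68  68  68  66  67
  70  65  67  67  74  81  77  79  74  79 125 128 130 127 135 127]
202 [129 132 127 132 124 129 128 134 124 132 132 134 132 129 128 131 131 129
 127 130 128 131 134 128 132 131 129 128 129 124 123 127 131 123]
```

```bash
python3 - <<'E'
from w import *
s=observe();C=cam("wrist",s);i=cv2.imread("pics/w10.png").astype(int)
gr=cv2.GaussianBlur((i[...,1]-i[...,2]).clip(0,255).astype(np.uint8),(3,3),0)
m=((gr<15)&(i.max(2)<110)).astype(np.uint8)*255;m[:, :283]=0;m[:,364:]=0;m[:60]=0;m[225:]=0
m=cv2.morphologyEx(m,cv2.MORPH_CLOSE,np.ones((11,11)))
n,l,st,ce=cv2.connectedComponentsWithStats(m);k=l[142,300];print(st[k],ce[k])
for v in range(70,205,8): 
    x=np.nonzero(l[v]==k)[0]; print(v,(x.min(),x.max()) if len(x) else None,end=' ')
c=max(cv2.findContours((l==k).astype(np.uint8),cv2.RETR_EXTERNAL,cv2.CHAIN_APPROX_NONE)[0],key=len)[:,0]
for z in (.1258,.1288,.132): 
  r=cv2.minAreaRect((np.array([plane(C,q,z)[:2] for q in c])*1000).astype(np.float32));print(z,r,togo(s,np.array(r[0])/1000,z))
print([proj(C,[.5346+a*.033*np.cos(np.radians(65.2)),-.0253+a*.033*np.sin(np.radians(65.2)),.1288]) for a in (-1,1)])
g=i.sum(2)//3;print(g[60:100,325],g[180:215,325])
E
```

```text
[ 283   60   81  139 9649] [323.0124 126.3818]
70 (np.int64(283), np.int64(363)) 78 (np.int64(286), np.int64(359)) 86 (np.int64(286), np.int64(359)) 94 (np.int64(287), np.int64(358)) 102 (np.int64(287), np.int64(358)) 110 (np.int64(287), np.int64(358)) 118 (np.int64(287), np.int64(358)) 126 (np.int64(289), np.int64(359)) 134 (np.int64(289), np.int64(360)) 142 (np.int64(289), np.int64(361)) 150 (np.int64(289), np.int64(358)) 158 (np.int64(289), np.int64(357)) 166 (np.int64(289), np.int64(357)) 174 (np.int64(289), np.int64(356)) 182 (np.int64(290), np.int64(356)) 190 (np.int64(290), np.int64(356)) 198 (np.int64(292), np.int64(355)) 0.1258 ((536.2046508789062, -19.59123992919922), (75.81031799316406, 43.874752044677734), 65.90973663330078) [-0.1305 -7.3769  9.676 ]
0.1288 ((536.1992797851562, -19.598716735839844), (74.78823852539062, 43.28316116333008), 65.90979766845703) [-0.1306 -7.3761  9.376 ]
0.132 ((536.1932983398438, -19.606643676757812), (73.69802856445312, 42.652217864990234), 65.90985870361328) [-0.1307 -7.3752  9.056 ]
[array([325.2237, 200.8145]), array([325.3917,  80.201 ])]
[83 83 83 83 82 81 82 81 84 83 84 84 83 83 83 79 69 67 67 68 68 67 67 68
 69 69 70 68 71 69 69 73 69 67 69 69 70 67 70 67] [ 68  68  67  68  68  67  70  67  68  69  67  68  67  69  69  71  69  75
  93 127 131 131 131 129 130 130 133 133 134 132 131 131 130 132 134]
```

```bash
python3 - <<'E'
from w import *
s=observe();C=cam("wrist",s);M=R.from_quat(s["tool_rot"]).as_matrix()
c=np.array([.5346,-.0253,.1288])+M@[-.0012,-.002,0]
for z in (0,.003,-.003):
  for b in (-.033,-.026,.026,.033): print(z,b,[proj(C,c+M@[a,b,-z]).round(1) for a in (-.02,.02)])
# groove / bar edges, and top edge rows at several columns
g=cv2.cvtColor(cv2.imread("pics/w10.png"),cv2.COLOR_BGR2GRAY)
for u in (292,300,340,352): print(u,g[70:84,u],g[190:206,u],g[112:175:3,u])
E
```

```text
0 -0.033 [array([286.3,  76.2]), array([360.2,  76.2])]
0 -0.026 [array([286.6,  90.1]), array([359.8,  90.1])]
0 0.026 [array([289.1, 185.6]), array([357.3, 185.6])]
0 0.033 [array([289.4, 197.4]), array([357. , 197.5])]
0.003 -0.033 [array([285.7,  75.3]), array([360.7,  75.4])]
0.003 -0.026 [array([286.1,  89.5]), array([360.3,  89.5])]
0.003 0.026 [array([288.6, 186.2]), array([357.7, 186.3])]
0.003 0.033 [array([288.9, 198.3]), array([357.4, 198.3])]
-0.003 -0.033 [array([286.8,  77. ]), array([359.7,  77. ])]
-0.003 -0.026 [array([287.1,  90.7]), array([359.3,  90.7])]
-0.003 0.026 [array([289.5, 184.9]), array([356.8, 184.9])]
-0.003 0.033 [array([289.8, 196.6]), array([356.5, 196.7])]
292 [84 85 84 86 85 78 69 67 66 66 67 66 67 69] [ 67  66  66  68  68  68  69  76  94 126 132 133 132 133 131 131] [69 68 69 65 67 69 68 69 67 67 68 67 50 43 67 66 67 66 67 66 66]
300 [81 79 80 81 83 77 70 66 68 67 68 65 67 66] [ 68  67  67  70  69  67  68  73  95 125 129 131 130 131 129 131] [70 70 68 67 68 69 67 67 66 67 66 68 43 44 70 69 69 66 67 65 65]
340 [81 79 79 79 76 71 68 67 66 68 69 68 68 67] [ 67  67  67  68  67  68  68  80  94 128 132 132 129 130 128 130] [ 67  69  67  65  67  48  43  45  84 114 136 140 126  47  68  68  67  67
  65  65  66]
352 [80 80 81 82 81 77 68 64 67 67 66 67 69 68] [ 67  67  68  68  67  68  67  76  93 128 130 130 131 132 131 129] [69 70 69 64 68 67 67 67 68 67 67 67 49 45 67 67 68 65 66 67 67]
```

```bash
python3 -c "
from workcell import env,observe
s=observe();print(s['clock'],s['force'],s['gripper_width']);print(env.sign_off())"
```

```text
45.2167 [ 0.28939596  0.50253741 -0.5842684 ] 0.08510683650079111
the job is handed in; nothing more can be done
None
```

The spindle is refitted and the job is handed in at 45.2 s; sign-off gave no verdict. The grey spacer sits on the bearing with the washer on it. The retainer was pressed to the shoulder, backed off about 1 mm, given a quarter turn and let go.

- **Pressing:** the retainer met the spring at TCP z ≈ 0.134 m and went rigid at 0.1278 m. That puts the shaft about 4.3 mm above nominal. The highest force read at the end of a move was 12.1 N. With the retainer's weight added, the push was about 14 N, under the 25 N limit.
- **Last wrist image:** the outline fits a level retainer with its top at about 129 mm. That is the height expected with the bar in its groove. Its long axis is square to the bar within about 1–2°, and the gripper was open and clear.
- **Did not fully agree:** the retainer sits about 2.3 mm off the shaft's axis (limit 5 mm). I also felt up to about 4 N of sideways force as it rose into the groove. The scene and side cameras placed parts 2–4 mm away from where the wrist camera did, so I aligned by the wrist camera.
- **Not checked:** I could not measure the spring's clamping forces directly. I did not measure the worn tube, small washer and nut again at the end, but no move went near them.

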